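# Build the tiered drying stand and close up its catch tray

## Robot

A 6-joint arm with a two-finger parallel gripper is mounted at the origin on the work surface. World frame = base frame: x ahead of the robot, y to its left, z up, the work surface at z = 0. Lengths are in m, angles in degrees, forces in N, time in s.
With the tool pointing down it reaches from about 0.35 to 0.875 m from the base axis. Payload 4.2 kg.
Tool frame: the origin (TCP) lies on the centre line of the jaws, within the pads' length; the fingertips stand 19 mm ahead of it and the grasp point (between the pads) is the TCP; x points along the fingers, y is the direction in which the jaws open and shut, and the axes are right-handed (so a half turn about x gives the same grasp; the last joint's range is limited). The gripper opens to 87 mm and grips with 3 to 60 N. Pads are 19 mm wide; open, the fingers measure 117 mm over their backs; the gripper's body (75 mm by 190 mm) begins 51 mm behind the grasp point.
Start: joints at [78.243, 22.042, 0.453, 0, -68.411, -14.817], TCP at [0.28, 0.559, 0.242] pointing down, gripper open.
Joint ranges: [-179.83, 179.83], [-69.29, 118.12], [-61.27, 80.66], [-181.25, 117.63], [-171.15, -9.14], [-177.46, 177.46]. Speed limits (degrees/s): [159.86, 159.86, 180, 180, 180, 180].

## Interface

Orientations are given as a 3x3 rotation matrix whose columns are the frame's x, y, z axes.
In Python, from station import r, viewer, job, spotter gives the robot as it stands.
- The arm moves only by the tool play_rows, never from a script. Its argument "commands" is a list of rows, each an object of numbers: "fingers": the gripper command: -1 is fully open, 1 is shut, values between are in proportion; "tx", "ty", "tz": the shift along the tool's x, y, z normalised to -1 to 1, where 1 is 750 mm; "ax", "ay", "az": the turn, a rotation vector about the tool's x, y, z normalised to -1 to 1, where 1 is pi rad. In form: [{"fingers": .., "tx": .., "ty": .., "tz": .., "ax": .., "ay": .., "az": ..}, ...]. A call has 1 to 5 rows; each row is the pose to reach, as a shift and turn from the pose commanded when the call began, along the tool's axes at that moment, turning the shorter way round; what a row does not reach only later rows make up. A row lasts 1/12 s, in which the tool goes at most 41.7 mm and 7.16 degrees, less where a joint would pass 70% of its speed; a pose out of reach is approached as far as the arm can. A call with a number of a shift or a turn outside -1 to 1 is refused whole. A call with a gripper value outside its range is refused whole. The fingers move at their own pace and stop on an object; the grip force is fixed at half the most. Time passes only in rows, so rows that repeat a pose let the fingers close. It gives the time, the measured TCP pose, the force and the opening at its end, in the units of the state.
- r.sense(): the state, without advancing time (a new reading comes with each control period).
- viewer.capture(name): name is "scene" or "top" or "wrist"; returns a dict with "image" (400x640x3 uint8, red, green, blue), "fx", "fy", "cx", "cy" (pixels), "dist" ([k1, k2, p1, p2, k3] as OpenCV has them; the pictures are not rectified), "R" (3x3) and "t" (3): a world point X has camera coordinates R X + t; the wrist camera has in their place "mount" (4x4, takes a point from camera to tool coordinates, whose origin is the TCP and whose axes are the tool frame's). Camera axes: x right, y down, z forward; pixel columns grow to the right and rows downward; lengths in m; the calibration is good to about 2 mm. A picture is of the moment at which its call begins: read the wrist's pose just before it. There is no depth.
- job.finish_job(): hands the job in, once; it reports no verdict.
Trained networks look in a picture, given as the dict that the camera call returned (one of the last four; its "shot" number tells which), for a name from the list of things; names that differ only in an ending like _2 or _b are one class to them, and where a whole thing is asked for, a point or a joint stands for the part that bears it (a point fixed in the world has none). Each returns a list of dicts, best first, with "score" (0 to 1); they miss things now and then, are a little off and sometimes report something else, mostly with a low value. They report only what shows in the picture. A call takes as long as a camera call.
- spotter.find_in(name, picture): "uv" ([column, row] in pixels, amid what is visible of it).
- spotter.silhouettes(name, picture): "region" (400x640 bool, what is visible of it) and "uv" ([column, row] in pixels, amid what is visible of it).
The state is a dict: "time_s": time; "joints": joint angles; "joint_velocities": joint speeds; "effort": joint torques, N m; "tcp_pos": TCP position; "ee_rot": TCP orientation; "wrist_force": force on the tool from outside, world axes, zero at the start; "moment": the same for the moment, N m; "gripper_width": opening from 0.0 (shut) to 1.0 (fully open).
Only numpy, scipy, OpenCV 4.12 (cv2) and the standard library are available. Lean on these libraries where they do the work, as an engineer would, in place of code of your own. Each camera call takes 0.05 s, during which the arm holds its last target. There are 200 camera calls.

## Task

Build the drying stand: thread every tier plate lying on the shelf down the steel post, hub up, in order from the widest at the bottom to the narrowest on top, each sitting level and fully home. When all of them are on, bring the square blue tray up flush against the brass-edged side of the plinth, closing the gap along that whole side, standing flat on the shelf and roughly centred on the side. Leave the jug, the tin and the bowl where they stand.

Things in the scene. Friction and masses are not known exactly. Their poses are not given: they have to be found in the camera images.
- stand: Fixed drying stand: white square plinth 130 x 130 mm, 12 mm thick, with a vertical steel post, 22 mm in diameter, at its centre, rising 80 mm above it; the post's top 10 mm tapers to 10 mm. Origin at the centre of the plinth's underside, on the shelf (z = 0); z up, x and y square to its sides; the +y side has a brass strip along its top edge. Its yaw varies.
- post_foot (a point): Point on the post's axis at the plinth's upper face, 12 mm above the shelf: a first tier plate fully home has its origin here. Axes as the stand's.
- post_tip (a point): Top of the post, on its axis, 92 mm above the shelf.
- dock (a point): Middle of the plinth's brass-edged side, at shelf level; axes as the stand's, y pointing squarely outwards from that side and x along it.
- tier112: Loose tier plate: black round flange 112 mm in diameter and 6 mm thick, with an aluminium hub (44 mm outer diameter, 14 mm high) on its middle; 27 mm bore through both; 20 mm high in all, about 96 g. Origin on its axis at the underside of the flange, z up through the hub. Lies hub up on the shelf; grip it by the hub. May be absent. Stacked, it rests on the hub below.
- tier100: Loose tier plate: white round flange 100 mm in diameter and 6 mm thick, with an aluminium hub (44 mm outer diameter, 14 mm high) on its middle; 27 mm bore through both; 20 mm high in all, about 90 g. Origin on its axis at the underside of the flange, z up through the hub. Lies hub up on the shelf; grip it by the hub. May be absent. Stacked, it rests on the hub below.
- tier88: Loose tier plate: red round flange 88 mm in diameter and 6 mm thick, with an aluminium hub (44 mm outer diameter, 14 mm high) on its middle; 27 mm bore through both; 20 mm high in all, about 84 g. Origin on its axis at the underside of the flange, z up through the hub. Lies hub up on the shelf; grip it by the hub. May be absent. Stacked, it rests on the hub below.
- tier76: Loose tier plate: green round flange 76 mm in diameter and 6 mm thick, with an aluminium hub (44 mm outer diameter, 14 mm high) on its middle; 27 mm bore through both; 20 mm high in all, about 78 g. Origin on its axis at the underside of the flange, z up through the hub. Lies hub up on the shelf; grip it by the hub. May be absent. Stacked, it rests on the hub below.
- tier64: Loose tier plate: yellow round flange 64 mm in diameter and 6 mm thick, with an aluminium hub (44 mm outer diameter, 14 mm high) on its middle; 27 mm bore through both; 20 mm high in all, about 72 g. Origin on its axis at the underside of the flange, z up through the hub. Lies hub up on the shelf; grip it by the hub. May be absent. Stacked, it rests on the hub below.
- tray: Loose square blue silicone tray (stiff), open on top, 120 x 120 mm, 28 mm high, walls 6 mm and floor 6 mm thick, about 220 g. Origin at the centre of its underside, x and y square to its walls, z up. Lies on the shelf off the plinth's brass-edged side, a hand's width or less away and askew.
- jug: Bystander: glass measuring jug, 90 mm across, 120 mm high, with a spout, red marks and a handle. Origin at the centre of its underside.
- tin: Bystander: capped aluminium tin, 80 mm across, 74 mm high. Origin at the centre of its underside.
- bowl: Bystander: blue ceramic bowl, 110 mm across, 45 mm high. Origin at the centre of its underside.

How it is judged (in metres and radians):
On the way, in this order (a step that is already met when the one before it is completed fails the run):
1. every tier plate present is on the post, widest lowest, level and fully home (horizontal distance between each of tier112, tier100, tier88, tier76, tier64 and post_foot below 0.006 m and angle between each of tier112, tier100, tier88, tier76, tier64's own z axis and vertical below 0.05 rad and z of tier112 in the frame of post_foot between -0.004 and 0.005 m and linear speed of each of tier112, tier100, tier88, tier76, tier64 below 0.03 m/s and z of tier100 in the frame of post_foot between -0.004 and 0.025 m and z of tier100 in the frame of tier112 between 0.015 and 0.025 m and z of tier88 in the frame of post_foot between -0.004 and 0.045 m and z of tier88 in the frame of tier112 between 0.015 and 0.045 m and z of tier88 in the frame of tier100 between 0.015 and 0.025 m and z of tier76 in the frame of post_foot between -0.004 and 0.065 m and z of tier76 in the frame of tier112 between 0.015 and 0.065 m and z of tier76 in the frame of tier100 between 0.015 and 0.045 m and z of tier76 in the frame of tier88 between 0.015 and 0.025 m and z of tier64 in the frame of post_foot between -0.004 and 0.065 m and z of tier64 in the frame of tier112 between 0.015 and 0.085 m and z of tier64 in the frame of tier100 between 0.015 and 0.065 m and z of tier64 in the frame of tier88 between 0.015 and 0.045 m and z of tier64 in the frame of tier76 between 0.015 and 0.025 m), for 0.3 s.
2. the tray is flush against the brass-edged side of the plinth and roughly centred on it (y of tray in the frame of dock between 0.056 and 0.0635 m and x of tray in the frame of dock between -0.02 and 0.02 m and (angle between the x axis of tray and the x axis of stand, either way round below 0.035 rad or angle between the x axis of tray and the y axis of stand, either way round below 0.035 rad) and angle between tray's own z axis and vertical below 0.05 rad and height (world z) of tray below 0.006 m and linear speed of tray below 0.02 m/s), for 0.3 s.
At the end, for the whole second after the job is handed in: Every plate is on the post (axis within 6 mm), level within 3 degrees, widest lowest, each within 5 mm of resting on what is below; the tray stands flat, its wall within 3.5 mm and 2 degrees of the brass-edged side, its middle within 20 mm of that side's middle; all at rest (all of step 1 and all of step 2); the robot touches nothing.
It fails at once if the jug is moved more than 30 mm (distance of jug from where it was at the start of the episode above 0.03 m).
It fails at once if the tin is moved more than 30 mm (distance of tin from where it was at the start of the episode above 0.03 m).
It fails at once if the bowl is moved more than 30 mm (distance of bowl from where it was at the start of the episode above 0.03 m).
Of tier112, tier100, tier88, tier76, tier64 only 3 to 4 are there at a start; the rules pass over those that are not, and their reading is None.
At some moment in a run one of tray, tier112, tier100, tier88, tier76, tier64 may be knocked a few centimetres aside while the robot is not near it.
It also fails if it takes over 210 s, if anything falls off the work surface, if the arm or the gripper's body presses on something with over 40 N, if the wrist force passes 120 N, or if a joint passes its speed limit or range.

## Working session

There is one attempt and no reset: what is moved stays moved. The work goes in short steps, Python scripts to look and compute and a tool call to move; the robot and the scene stay as the last step left them, time stands still between calls to the robot, and variables do not carry over. Pictures are saved under pics/ and viewed, about 12 in all and at most 16, crops included, and the job is handed in when it is done.

Besides the shell and the picture viewer there is one more tool, called after "Call:" by a JSON object that holds its "op" and its "data". play_rows: Moves the arm, as the interface text tells. Its arguments: {"type":"object","properties":{"commands":{"type":"array"}},"required":["commands"]}

```bash
mkdir -p pics; ls; cat > h.py <<'E'
import numpy as np, cv2
from station import r, viewer, job, spotter
TIERS=['tier112','tier100','tier88','tier76','tier64']
def K(p): return np.array([[p['fx'],0,p['cx']],[0,p['fy'],p['cy']],[0,0,1.]])
def cap(n):
    s=r.sense(); p=viewer.capture(n)
    if n=='wrist':
        T=np.eye(4);T[:3,:3]=np.array(s['ee_rot']);T[:3,3]=s['tcp_pos']
        M=np.linalg.inv(T@np.array(p['mount'])); p['R'],p['t']=M[:3,:3],M[:3,3]
    p['R']=np.array(p['R']);p['t']=np.array(p['t']);return p
def ray(p,uv,z):
    uv=np.array(uv,float).reshape(-1,1,2)
    n=cv2.undistortPoints(uv,K(p),np.array(p['dist'])).reshape(-1,2)
    d=np.c_[n,np.ones(len(n))]@p['R']; c=-p['R'].T@p['t']
    return c+d*((z-c[2])/d[:,2])[:,None]
def proj(p,X):
    return cv2.projectPoints(np.array(X,float).reshape(-1,1,3),cv2.Rodrigues(p['R'])[0],p['t'],K(p),np.array(p['dist']))[0].reshape(-1,2)
def save(p,n): cv2.imwrite(f'pics/{n}.png',p['image'][:,:,::-1])
def circ(p,reg,z):
    """centre, diameter of hull of region mapped to plane z"""
    c=max(cv2.findContours(reg.astype('uint8'),0,1)[0],key=cv2.contourArea)
    X=ray(p,c.reshape(-1,2),z)[:,:2].astype('float32')
    (a,b),rad=cv2.minEnclosingCircle(X); return np.array([a,b]),2*rad
E
python3 - <<'E'
from h import *
s=r.sense();print(s['time_s'],s['tcp_pos'],s['ee_rot'])
for n in ['top','scene']:
    p=cap(n);save(p,n+'0');print(n,'cam',-p['R'].T@p['t'])
    for k in TIERS+['tray','stand','jug','tin','bowl']:
        for o in spotter.silhouettes(k,p)[:1]:
            if k in TIERS: c,d=circ(p,o['region'],0.006)
            else: c,d=circ(p,o['region'],0.0)
            print(k,round(o['score'],2),np.round(o['uv']),o['region'].sum(),c.round(4),round(d,4))
E
```

```text
pics
0.0 [0.27931944 0.55845817 0.2404434 ] [[-9.23841657e-04 -4.47525736e-01 -8.94270575e-01]
 [-2.02399563e-03 -8.94268288e-01  4.47526683e-01]
 [-9.99997525e-01  2.22344352e-03 -7.96278346e-05]]
top cam [ 0.5292498  -0.00810287  1.06347139]
tier112 0.96 [433. 272.] 430 [ 0.4145 -0.3188] 0.0619
tier100 0.96 [433. 272.] 430 [ 0.4145 -0.3188] 0.0619
tier88 0.96 [433. 272.] 430 [ 0.4145 -0.3188] 0.0619
tier76 0.96 [433. 272.] 430 [ 0.4145 -0.3188] 0.0619
tier64 0.96 [433. 272.] 430 [ 0.4145 -0.3188] 0.0619
tray 0.64 [188. 255.] 2807 [0.4724 0.2618] 0.172
stand 0.85 [267. 233.] 3025 [0.5208 0.0779] 0.1791
jug 0.62 [222. 121.] 1948 [0.7975 0.202 ] 0.1568
tin 0.86 [294. 124.] 1061 [0.793  0.0089] 0.0959
bowl 0.96 [441. 135.] 1582 [ 0.7527 -0.3434] 0.1148
scene cam [ 1.32660673 -0.62598512  1.02554017]
tier112 0.86 [196. 234.] 333 [ 0.4096 -0.3247] 0.0714
tier100 0.86 [196. 234.] 333 [ 0.4096 -0.3247] 0.0714
tier88 0.86 [196. 234.] 333 [ 0.4096 -0.3247] 0.0714
tier76 0.86 [196. 234.] 333 [ 0.4096 -0.3247] 0.0714
tier64 0.86 [196. 234.] 333 [ 0.4096 -0.3247] 0.0714
tray 0.93 [368. 160.] 1284 [0.4572 0.2681] 0.1935
stand 0.92 [331. 194.] 1488 [0.51   0.0855] 0.1831
jug 0.68 [426. 214.] 1534 [0.7358 0.2408] 0.2239
tin 0.97 [379. 252.] 1105 [0.7559 0.0325] 0.1424
```

View pics/top0.png

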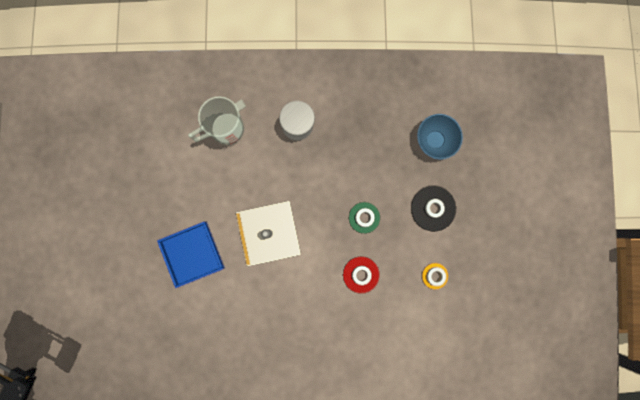

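```bash
python3 - <<'E'
from h import *
p=cap('top')
for o in spotter.silhouettes('tier88',p):
    c,d=circ(p,o['region'],0.006)
    m=o['region'];hsv=p['image'][m]; 
    print(round(o['score'],2),np.round(o['uv']),m.sum(),c.round(4),round(d,4),np.median(hsv,axis=0))
for k in ['tray','stand']:
    for o in spotter.silhouettes(k,p)[:2]:
        c=max(cv2.findContours(o['region'].astype('uint8'),0,1)[0],key=cv2.contourArea)
        for z in ([.028] if k=='tray' else [.012]):
            X=ray(p,c.reshape(-1,2),z)[:,:2].astype('float32')
            print(k,o['score'],z,cv2.minAreaRect(X), ray(p,cv2.approxPolyDP(c,4,True).reshape(-1,2),z)[:,:2].round(3).tolist())
E
```

```text
0.91 [361. 218.] 676 [ 0.5553 -0.1507] 0.0752 [ 72. 122.  87.]
0.77 [364. 274.] 1030 [ 0.4185 -0.1417] 0.0912 [179.  36.  29.]
0.68 [438. 281.] 515 [ 0.4137 -0.3187] 0.067 [228. 178.  87.]
0.62 [431. 209.] 1585 [ 0.5769 -0.3187] 0.1135 [60. 58. 55.]
tray 0.47 0.028 ((0.5206992626190186, 0.07658618688583374), (0.1281266212463379, 0.128374844789505), 11.566229820251465) [[0.595, 0.029], [0.568, 0.15], [0.447, 0.122], [0.471, 0.004]]
tray 0.31 0.028 ((0.7857722043991089, 0.005422208458185196), (0.09124572575092316, 0.07939194142818451), 17.859609603881836) [[0.832, 0.004], [0.803, 0.046], [0.762, 0.04], [0.741, 0.019], [0.748, -0.017], [0.788, -0.034], [0.817, -0.022]]
stand 0.6 0.012 ((0.5203670859336853, 0.07709773629903793), (0.1345626413822174, 0.13281922042369843), 10.858203887939453) [[0.596, 0.029], [0.571, 0.15], [0.446, 0.127], [0.473, 0.002]]
stand 0.19 0.012 ((0.7926234602928162, 0.1968664526939392), (0.1283806413412094, 0.11371854692697525), 83.76310729980469) [[0.841, 0.226], [0.817, 0.242], [0.775, 0.242], [0.754, 0.265], [0.741, 0.251], [0.74, 0.153], [0.759, 0.136], [0.835, 0.136]]
```

```bash
cat >> h.py <<'E'
def go(*pts):
    """normalised shifts from each way point to the next, axes of the tool now"""
    s=r.sense();R=np.array(s['ee_rot']);c=np.array(s['tcp_pos']);print('t',round(s['time_s'],2),'tcp',c.round(4),'w',s['gripper_width'])
    for q in pts:
        q=np.array(q);print(q,'<-',(R.T@(q-c)/.75).round(4),'rows',round(np.linalg.norm(q-c)/.0417,1));c=q
E
python3 - <<'E'
from h import *
print(np.array(viewer.capture('wrist')['mount']).round(3))
go([.36,.40,.24],[.44,.24,.24],[.50,.12,.24])
p=cap('top')
hsv=cv2.cvtColor(p['image'],cv2.COLOR_RGB2HSV)
m=cv2.inRange(hsv,(105,150,60),(125,255,255))
c=max(cv2.findContours(m,0,1)[0],key=cv2.contourArea).reshape(-1,2)
print(cv2.minAreaRect(ray(p,c,.028)[:,:2].astype('float32')))
E
```

```text
[[ 0.    -0.279  0.96  -0.143]
 [ 1.    -0.    -0.     0.   ]
 [ 0.     0.96   0.279 -0.076]
 [ 0.     0.     0.     1.   ]]
t 1.35 tcp [0.2796 0.559  0.2415] w 1.0012535053215672
[0.36 0.4  0.24] <- [ 0.0021  0.1416 -0.1908] rows 4.3
[0.44 0.24 0.24] <- [-0.      0.1431 -0.1908] rows 4.3
[0.5  0.12 0.24] <- [-0.      0.1073 -0.1431] rows 3.2
((0.4735783040523529, 0.25681084394454956), (0.1161605566740036, 0.12094338238239288), 21.291696548461914)
```

Call:
{"op": "play_rows", "data": {"commands": [{"fingers": -1,"tx": 0,"ty": 0.142,"tz": -0.191,"ax": 0,"ay": 0,"az": 0},{"fingers": -1,"tx": 0,"ty": 0.142,"tz": -0.191,"ax": 0,"ay": 0,"az": 0},{"fingers": -1,"tx": 0,"ty": 0.142,"tz": -0.191,"ax": 0,"ay": 0,"az": 0},{"fingers": -1,"tx": 0,"ty": 0.142,"tz": -0.191,"ax": 0,"ay": 0,"az": 0},{"fingers": -1,"tx": 0,"ty": 0.142,"tz": -0.191,"ax": 0,"ay": 0,"az": 0}]}}

```text
time_s: 1.82
tcp_pos: [0.3611, 0.3952, 0.2419]
ee_rot: [[-0.001, -0.45, -0.893], [-0.001, -0.893, 0.45], [-1.0, 0.001, -0.0]]
wrist_force: [0.8, 0.3, 0.1]
gripper_width: 1.0
```

Call:
{"op": "play_rows", "data": {"commands": [{"fingers": -1,"tx": 0,"ty": 0.143,"tz": -0.191,"ax": 0,"ay": 0,"az": 0},{"fingers": -1,"tx": 0,"ty": 0.143,"tz": -0.191,"ax": 0,"ay": 0,"az": 0},{"fingers": -1,"tx": 0,"ty": 0.143,"tz": -0.191,"ax": 0,"ay": 0,"az": 0},{"fingers": -1,"tx": 0,"ty": 0.143,"tz": -0.191,"ax": 0,"ay": 0,"az": 0},{"fingers": -1,"tx": 0,"ty": 0.143,"tz": -0.191,"ax": 0,"ay": 0,"az": 0}]}}

```text
time_s: 2.23
tcp_pos: [0.4412, 0.2359, 0.2418]
ee_rot: [[-0.0, -0.451, -0.893], [-0.001, -0.893, 0.451], [-1.0, 0.001, -0.0]]
wrist_force: [0.3, 0.4, -0.7]
gripper_width: 0.999
```

```bash
python3 - <<'E'
from h import *
go([.52,.077,.24])
p=cap('wrist');save(p,'w1');print(-p['R'].T@p['t'],proj(p,[[.52,.077,.092],[.52,.077,.012]]))
E
```

```text
t 2.23 tcp [0.4412 0.2359 0.2418] w 0.9988127038092407
[0.52  0.077 0.24 ] <- [ 0.0026  0.1418 -0.1893] rows 4.3
[0.50910789 0.20141885 0.38435013] [[458.88793103  19.69835604]
 [429.08769341  38.24838699]]
```

View pics/w1.png

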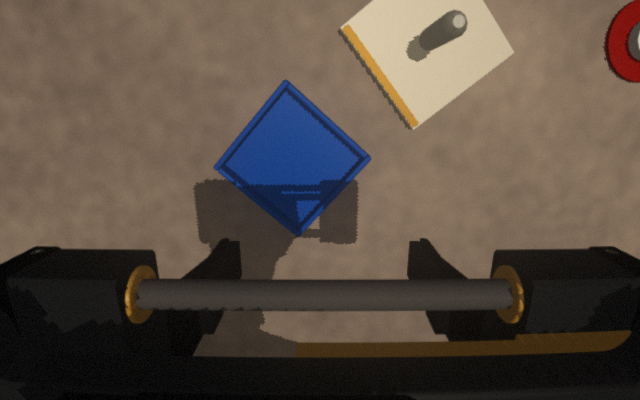

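Call:
{"op": "play_rows", "data": {"commands": [{"fingers": -1,"tx": 0,"ty": 0.142,"tz": -0.153,"ax": 0,"ay": 0,"az": 0},{"fingers": -1,"tx": 0,"ty": 0.142,"tz": -0.153,"ax": 0,"ay": 0,"az": 0},{"fingers": -1,"tx": 0,"ty": 0.142,"tz": -0.153,"ax": 0,"ay": 0,"az": 0},{"fingers": -1,"tx": 0,"ty": 0.142,"tz": -0.153,"ax": 0,"ay": 0,"az": 0},{"fingers": -1,"tx": 0,"ty": 0.142,"tz": -0.153,"ax": 0,"ay": 0,"az": 0}]}}

```text
time_s: 2.7
tcp_pos: [0.4963, 0.0899, 0.2415]
ee_rot: [[0.0, -0.452, -0.892], [-0.001, -0.892, 0.452], [-1.0, 0.001, -0.0]]
wrist_force: [-0.6, 0.3, -0.0]
gripper_width: 1.0
```

```bash
python3 - <<'E'
from h import *
p=cap('wrist');save(p,'w2');s=r.sense();print(s['tcp_pos'],proj(p,[[.52,.077,.092],[.52,.077,.012]]))
m=cv2.inRange(cv2.cvtColor(p['image'],cv2.COLOR_RGB2HSV),(15,0,140),(35,110,255))
c=max(cv2.findContours(m,0,1)[0],key=cv2.contourArea)
print(cv2.boundingRect(c),cv2.minAreaRect(ray(p,cv2.convexHull(c).reshape(-1,2),.012)[:,:2].astype('float32')))
for o in spotter.silhouettes('stand',p)[:2]:
    c=max(cv2.findContours(o['region'].astype('uint8'),0,1)[0],key=cv2.contourArea)
    print(o['score'],cv2.minAreaRect(ray(p,c.reshape(-1,2),.012)[:,:2].astype('float32')))
go([.53,-.04,.24],[.55,-.18,.24],[.577,-.319,.2])
E
```

```text
[0.4958622  0.09163072 0.24148998] [[324.71987474 163.96856047]
 [324.55216688 151.6632079 ]]
(242, 64, 166, 132) ((0.519334614276886, 0.07503853738307953), (0.13085734844207764, 0.133039653301239), 11.499107360839844)
0.59 ((0.5196367502212524, 0.07705483585596085), (0.13090915977954865, 0.13019561767578125), 11.672107696533203)
t 2.8 tcp [0.4955 0.0928 0.2415] w 1.000431610279774
[ 0.53 -0.04  0.24] <- [ 0.0019  0.1375 -0.1205] rows 3.3
[ 0.55 -0.18  0.24] <- [-0.      0.1548 -0.1077] rows 3.4
[ 0.577 -0.319  0.2  ] <- [ 0.0533  0.1494 -0.1154] rows 3.5
```

View pics/w2.png

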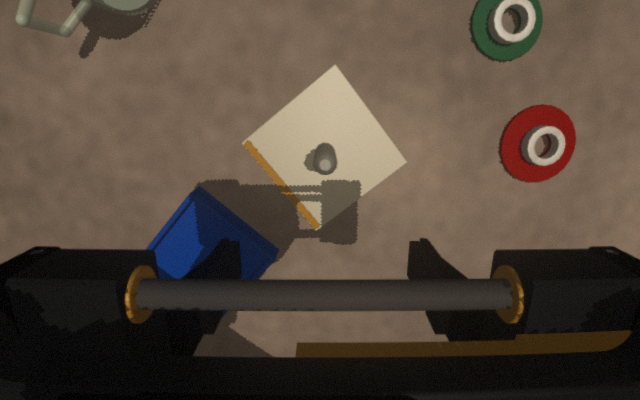

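Call:
{"op": "play_rows", "data": {"commands": [{"fingers": -1,"tx": 0,"ty": 0.137,"tz": -0.12,"ax": 0,"ay": 0,"az": 0},{"fingers": -1,"tx": 0,"ty": 0.137,"tz": -0.12,"ax": 0,"ay": 0,"az": 0},{"fingers": -1,"tx": 0,"ty": 0.137,"tz": -0.12,"ax": 0,"ay": 0,"az": 0},{"fingers": -1,"tx": 0,"ty": 0.2,"tz": -0.16,"ax": 0,"ay": 0,"az": 0},{"fingers": -1,"tx": 0,"ty": 0.215,"tz": -0.17,"ax": 0,"ay": 0,"az": 0}]}}

```text
time_s: 3.22
tcp_pos: [0.5378, -0.1081, 0.2417]
ee_rot: [[0.001, -0.445, -0.896], [0.0, -0.896, 0.445], [-1.0, -0.0, -0.001]]
wrist_force: [1.5, 1.2, 0.8]
gripper_width: 1.0
```

Call:
{"op": "play_rows", "data": {"commands": [{"fingers": -1,"tx": 0.04,"ty": 0.18,"tz": -0.14,"ax": 0,"ay": 0,"az": 0},{"fingers": -1,"tx": 0.04,"ty": 0.18,"tz": -0.14,"ax": 0,"ay": 0,"az": 0},{"fingers": -1,"tx": 0.04,"ty": 0.18,"tz": -0.14,"ax": 0,"ay": 0,"az": 0},{"fingers": -1,"tx": 0.04,"ty": 0.18,"tz": -0.14,"ax": 0,"ay": 0,"az": 0},{"fingers": -1,"tx": 0.04,"ty": 0.18,"tz": -0.14,"ax": 0,"ay": 0,"az": 0}]}}

```text
time_s: 3.63
tcp_pos: [0.5715, -0.279, 0.2091]
ee_rot: [[-0.002, -0.45, -0.893], [-0.0, -0.893, 0.45], [-1.0, 0.001, 0.002]]
wrist_force: [0.8, 0.4, -1.0]
gripper_width: 1.002
```

```bash
cat >> h.py <<'E'
def plates(p,z0=0.):
    """centre of every plate seen, from its flange outline at z0+6 mm; median colour"""
    out=[]
    for o in spotter.silhouettes('tier88',p):
        if o['score']<.3: continue
        c=max(cv2.findContours(o['region'].astype('uint8'),0,1)[0],key=cv2.contourArea)
        h=cv2.convexHull(c).reshape(-1,2)
        if h.min()<3 or h[:,0].max()>636: continue
        X=ray(p,h,z0+.006)[:,:2].astype('float32')
        e=cv2.fitEllipse(X); 
        print(round(o['score'],2),np.round(o['uv']),'ell',np.round(e[0],4),np.round(e[1],4),np.median(p['image'][o['region']],axis=0))
E
python3 - <<'E'
from h import *
p=cap('wrist');plates(p);plates(cap('top'))
go([.577,-.319,.2])
E
```

```text
0.71 [400. 271.] ell [ 0.4369 -0.3106] [0.0177 0.0258] [183. 126.  30.]
0.62 [273. 334.] ell [ 0.4289 -0.1447] [0.0689 0.0919] [137.  31.  25.]
0.61 [356. 145.] ell [ 0.5756 -0.3203] [0.1092 0.1102] [46. 41. 36.]
0.6 [234. 236.] ell [ 0.5556 -0.1535] [0.0747 0.0755] [36. 49. 34.]
0.87 [433. 277.] ell [ 0.4136 -0.3189] [0.0608 0.0641] [232.  182.   86.5]
0.68 [353. 214.] ell [ 0.5586 -0.1214] [0.0135 0.0501] [39. 66. 49.]
0.67 [432. 223.] ell [ 0.5431 -0.3164] [0.0441 0.0794] [56.5 54.  52. ]
t 3.83 tcp [ 0.5711 -0.2742  0.2115] w 0.9998551219327289
[ 0.577 -0.319  0.2  ] <- [ 0.0153  0.05   -0.0337] rows 1.1
```

Call:
{"op": "play_rows", "data": {"commands": [{"fingers": -1,"tx": 0.0,"ty": 0.052,"tz": -0.033,"ax": 0,"ay": 0,"az": 0},{"fingers": -1,"tx": 0.06,"ty": 0.052,"tz": -0.033,"ax": 0,"ay": 0,"az": 0},{"fingers": -1,"tx": 0.15,"ty": 0.052,"tz": -0.033,"ax": 0,"ay": 0,"az": 0},{"fingers": -1,"tx": 0.15,"ty": 0.052,"tz": -0.033,"ax": 0,"ay": 0,"az": 0},{"fingers": -1,"tx": 0.15,"ty": 0.052,"tz": -0.033,"ax": 0,"ay": 0,"az": 0}]}}

```text
time_s: 4.25
tcp_pos: [0.5715, -0.3178, 0.0925]
ee_rot: [[-0.012, -0.446, -0.895], [0.006, -0.895, 0.446], [-1.0, 0.0, 0.014]]
wrist_force: [-1.1, 0.4, -1.5]
gripper_width: 1.003
```

```bash
python3 - <<'E'
from h import *
p=cap('wrist');plates(p);go([.5756,-.3203,.028])
E
```

```text
0.97 [322. 194.] ell [ 0.5757 -0.3206] [0.1095 0.1105] [40. 36. 31.]Traceback (most recent call last):
  File "<stdin>", line 2, in <module>
  File "h.py", line 38, in plates
    e=cv2.fitEllipse(X);
cv2.error: OpenCV(4.12.0) /io/opencv/modules/imgproc/src/shapedescr.cpp:361: error: (-201:Incorrect size of input array) There should be at least 5 points to fit the ellipse in function 'fitEllipseNoDirect'
```

```bash
sed -i 's/if h.min()<3 or/if len(h)<8 or h.min()<3 or/' h.py; python3 - <<'E'
from h import *
go([.5757,-.3204,.028]); print(np.array(r.sense()['ee_rot']).round(3))
E
```

```text
t 4.35 tcp [ 0.5761 -0.3203  0.0998] w 0.997692216616982
[ 0.5757 -0.3204  0.028 ] <- [0.0958 0.0003 0.0004] rows 1.7
[[-0.    -0.444 -0.896]
 [-0.001 -0.896  0.444]
 [-1.     0.001  0.   ]]
```

Call:
{"op": "play_rows", "data": {"commands": [{"fingers": -1,"tx": 0.05,"ty": 0,"tz": 0,"ax": 0,"ay": 0,"az": 0},{"fingers": -1,"tx": 0.08,"ty": 0,"tz": 0,"ax": 0,"ay": 0,"az": 0},{"fingers": -1,"tx": 0.096,"ty": 0,"tz": 0,"ax": 0,"ay": 0,"az": 0},{"fingers": -1,"tx": 0.096,"ty": 0,"tz": 0,"ax": 0,"ay": 0,"az": 0},{"fingers": -1,"tx": 0.096,"ty": 0,"tz": 0,"ax": 0,"ay": 0,"az": 0}]}}

```text
time_s: 4.77
tcp_pos: [0.577, -0.322, 0.0294]
ee_rot: [[0.003, -0.446, -0.895], [-0.002, -0.895, 0.446], [-1.0, 0.0, -0.004]]
wrist_force: [0.4, -0.3, 0.2]
gripper_width: 0.999
```

Call:
{"op": "play_rows", "data": {"commands": [{"fingers": 1,"tx": 0,"ty": 0,"tz": 0,"ax": 0,"ay": 0,"az": 0},{"fingers": 1,"tx": 0,"ty": 0,"tz": 0,"ax": 0,"ay": 0,"az": 0},{"fingers": 1,"tx": 0,"ty": 0,"tz": 0,"ax": 0,"ay": 0,"az": 0},{"fingers": 1,"tx": 0,"ty": 0,"tz": 0,"ax": 0,"ay": 0,"az": 0},{"fingers": 1,"tx": 0,"ty": 0,"tz": 0,"ax": 0,"ay": 0,"az": 0}]}}

```text
time_s: 5.18
tcp_pos: [0.5755, -0.3221, 0.0277]
ee_rot: [[0.001, -0.447, -0.894], [-0.0, -0.894, 0.447], [-1.0, -0.0, -0.001]]
wrist_force: [-0.3, -0.1, -0.5]
gripper_width: 0.704
```

```bash
python3 - <<'E'
from h import *
go([.5757,-.3203,.16],[.55,-.12,.16],[.5198,.077,.16])
E
```

```text
t 5.18 tcp [ 0.5755 -0.3221  0.0277] w 0.7043719297321106
[ 0.5757 -0.3203  0.16  ] <- [-0.1763 -0.0022  0.0006] rows 3.2
[ 0.55 -0.12  0.16] <- [-1.000e-04 -2.235e-01  1.501e-01] rows 4.8
[0.5198 0.077  0.16  ] <- [-1.000e-04 -2.169e-01  1.535e-01] rows 4.8
```

Call:
{"op": "play_rows", "data": {"commands": [{"fingers": 1,"tx": 0,"ty": 0,"tz": 0,"ax": 0,"ay": 0,"az": 0},{"fingers": 1,"tx": 0,"ty": 0,"tz": 0,"ax": 0,"ay": 0,"az": 0},{"fingers": 1,"tx": 0,"ty": 0,"tz": 0,"ax": 0,"ay": 0,"az": 0},{"fingers": 1,"tx": 0,"ty": 0,"tz": 0,"ax": 0,"ay": 0,"az": 0},{"fingers": 1,"tx": 0,"ty": 0,"tz": 0,"ax": 0,"ay": 0,"az": 0}]}}

```text
time_s: 5.6
tcp_pos: [0.5753, -0.3219, 0.0271]
ee_rot: [[0.0, -0.447, -0.894], [-0.0, -0.894, 0.447], [-1.0, -0.0, -0.0]]
wrist_force: [0.3, 0.0, -0.1]
gripper_width: 0.485
```

Call:
{"op": "play_rows", "data": {"commands": [{"fingers": 1,"tx": 0,"ty": 0,"tz": 0,"ax": 0,"ay": 0,"az": 0},{"fingers": 1,"tx": -0.03,"ty": 0,"tz": 0,"ax": 0,"ay": 0,"az": 0},{"fingers": 1,"tx": -0.08,"ty": 0,"tz": 0,"ax": 0,"ay": 0,"az": 0},{"fingers": 1,"tx": -0.13,"ty": 0,"tz": 0,"ax": 0,"ay": 0,"az": 0},{"fingers": 1,"tx": -0.17,"ty": 0,"tz": 0,"ax": 0,"ay": 0,"az": 0}]}}

```text
time_s: 6.02
tcp_pos: [0.5755, -0.3221, 0.1569]
ee_rot: [[0.001, -0.447, -0.894], [-0.001, -0.894, 0.447], [-1.0, 0.0, -0.001]]
wrist_force: [1.1, -1.0, -0.8]
gripper_width: 0.488
```

Call:
{"op": "play_rows", "data": {"commands": [{"fingers": 1,"tx": -0.006,"ty": -0.04,"tz": 0.027,"ax": 0,"ay": 0,"az": 0},{"fingers": 1,"tx": -0.006,"ty": -0.08,"tz": 0.054,"ax": 0,"ay": 0,"az": 0},{"fingers": 1,"tx": -0.006,"ty": -0.12,"tz": 0.081,"ax": 0,"ay": 0,"az": 0},{"fingers": 1,"tx": -0.006,"ty": -0.16,"tz": 0.108,"ax": 0,"ay": 0,"az": 0},{"fingers": 1,"tx": -0.006,"ty": -0.2,"tz": 0.135,"ax": 0,"ay": 0,"az": 0}]}}

```text
time_s: 6.43
tcp_pos: [0.5509, -0.141, 0.1588]
ee_rot: [[-0.001, -0.448, -0.894], [0.0, -0.894, 0.448], [-1.0, 0.0, 0.001]]
wrist_force: [0.3, 1.0, -0.8]
gripper_width: 0.486
```

```bash
python3 - <<'E'
from h import *
go([.5198,.077,.16]); p=cap('wrist'); save(p,'w3');plates(p,.13)
E
```

```text
t 6.43 tcp [ 0.5509 -0.141   0.1588] w 0.4856985658980826
[0.5198 0.077  0.16  ] <- [-0.0015 -0.2413  0.1673] rows 5.3
0.87 [320. 221.] ell [ 0.5629 -0.1473] [0.0808 0.1082] [37. 34. 30.]
0.81 [553. 234.] ell [ 0.5042 -0.2557] [0.0347 0.0384] [223. 164.  84.]
0.63 [338. 147.] ell [ 0.5938 -0.1681] [0.0177 0.0293] [ 72. 112.  74.]
0.47 [375. 339.] ell [ 0.49  -0.145] [0.008  0.0167] [160.  28.  21.]
```

Call:
{"op": "play_rows", "data": {"commands": [{"fingers": 1,"tx": 0,"ty": -0.045,"tz": 0.031,"ax": 0,"ay": 0,"az": 0},{"fingers": 1,"tx": 0,"ty": -0.09,"tz": 0.062,"ax": 0,"ay": 0,"az": 0},{"fingers": 1,"tx": 0,"ty": -0.135,"tz": 0.093,"ax": 0,"ay": 0,"az": 0},{"fingers": 1,"tx": 0,"ty": -0.175,"tz": 0.121,"ax": 0,"ay": 0,"az": 0},{"fingers": 1,"tx": 0,"ty": -0.205,"tz": 0.142,"ax": 0,"ay": 0,"az": 0}]}}

```text
time_s: 6.95
tcp_pos: [0.5247, 0.0447, 0.159]
ee_rot: [[-0.0, -0.447, -0.895], [0.0, -0.895, 0.447], [-1.0, -0.0, 0.0]]
wrist_force: [0.7, 0.4, -0.9]
gripper_width: 0.486
```

Call:
{"op": "play_rows", "data": {"commands": [{"fingers": 1,"tx": 0,"ty": -0.025,"tz": 0.018,"ax": 0,"ay": 0,"az": 0},{"fingers": 1,"tx": 0,"ty": -0.033,"tz": 0.023,"ax": 0,"ay": 0,"az": 0},{"fingers": 1,"tx": 0,"ty": -0.033,"tz": 0.023,"ax": 0,"ay": 0,"az": 0},{"fingers": 1,"tx": 0,"ty": -0.033,"tz": 0.023,"ax": 0,"ay": 0,"az": 0}]}}

```text
time_s: 7.28
tcp_pos: [0.5209, 0.0721, 0.1589]
ee_rot: [[-0.001, -0.447, -0.894], [-0.0, -0.894, 0.447], [-1.0, 0.001, 0.0]]
wrist_force: [-0.1, -0.0, -0.8]
gripper_width: 0.48
```

```bash
python3 - <<'E'
from h import *
go([.5198,.077,.12]); p=cap('wrist'); save(p,'w4');plates(p,.132);go([.5198,.077,.12])
E
```

```text
t 7.28 tcp [0.5209 0.0721 0.1589] w 0.4801850907415117
[0.5198 0.077  0.12  ] <- [ 0.0518 -0.0051  0.0042] rows 0.9
0.9 [579. 186.] ell [ 0.496  -0.0604] [0.0476 0.0491] [163.  38.  30.]
0.79 [320. 222.] ell [0.5341 0.0647] [0.0783 0.107 ] [40. 36. 32.]
t 7.38 tcp [0.521  0.0714 0.1589] w 0.48985301226306144
[0.5198 0.077  0.12  ] <- [ 0.0518 -0.006   0.0048] rows 0.9
```

View pics/w4.png

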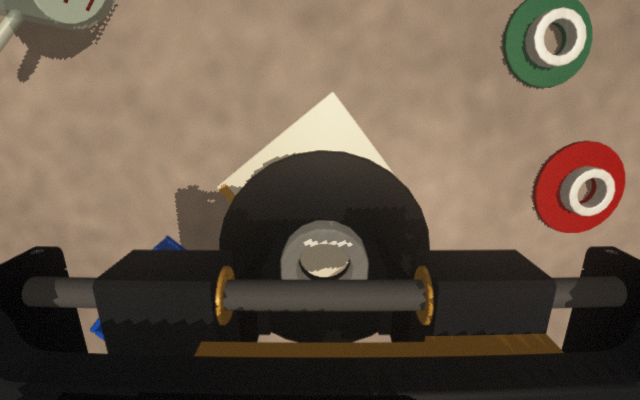

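Call:
{"op": "play_rows", "data": {"commands": [{"fingers": 1,"tx": 0,"ty": -0.006,"tz": 0.0048,"ax": 0,"ay": 0,"az": 0},{"fingers": 1,"tx": 0.03,"ty": -0.006,"tz": 0.0048,"ax": 0,"ay": 0,"az": 0},{"fingers": 1,"tx": 0.03,"ty": -0.006,"tz": 0.0048,"ax": 0,"ay": 0,"az": 0},{"fingers": 1,"tx": 0.03,"ty": -0.006,"tz": 0.0048,"ax": 0,"ay": 0,"az": 0},{"fingers": 1,"tx": 0.03,"ty": -0.006,"tz": 0.0048,"ax": 0,"ay": 0,"az": 0}]}}

```text
time_s: 7.8
tcp_pos: [0.5201, 0.0778, 0.137]
ee_rot: [[0.0, -0.448, -0.894], [-0.0, -0.894, 0.448], [-1.0, 0.0, -0.0]]
wrist_force: [0.0, 0.3, 0.2]
gripper_width: 0.487
```

Call:
{"op": "play_rows", "data": {"commands": [{"fingers": 1,"tx": 0.02,"ty": 0,"tz": 0,"ax": 0,"ay": 0,"az": 0},{"fingers": 1,"tx": 0.035,"ty": 0,"tz": 0,"ax": 0,"ay": 0,"az": 0},{"fingers": 1,"tx": 0.05,"ty": 0,"tz": 0,"ax": 0,"ay": 0,"az": 0},{"fingers": 1,"tx": 0.05,"ty": 0,"tz": 0,"ax": 0,"ay": 0,"az": 0},{"fingers": 1,"tx": 0.05,"ty": 0,"tz": 0,"ax": 0,"ay": 0,"az": 0}]}}

```text
time_s: 8.22
tcp_pos: [0.5201, 0.0781, 0.0995]
ee_rot: [[0.0, -0.447, -0.894], [-0.0, -0.894, 0.447], [-1.0, 0.0, -0.0]]
wrist_force: [0.7, -0.4, -1.1]
gripper_width: 0.491
```

```bash
python3 - <<'E'
from h import *
go([.5198,.077,.046]);s=r.sense();print(s['wrist_force'],s['moment'])
E
```

```text
t 8.22 tcp [0.5201 0.0781 0.0995] w 0.4906378986698301
[0.5198 0.077  0.046 ] <- [ 0.0714  0.0015 -0.0003] rows 1.3
[ 0.74266979 -0.35378051 -1.06669326] [-0.0479218  -0.06561875 -0.01306653]
```

Call:
{"op": "play_rows", "data": {"commands": [{"fingers": 1,"tx": 0.02,"ty": 0.001,"tz": 0,"ax": 0,"ay": 0,"az": 0},{"fingers": 1,"tx": 0.04,"ty": 0.001,"tz": 0,"ax": 0,"ay": 0,"az": 0},{"fingers": 1,"tx": 0.06,"ty": 0.001,"tz": 0,"ax": 0,"ay": 0,"az": 0},{"fingers": 1,"tx": 0.07,"ty": 0.001,"tz": 0,"ax": 0,"ay": 0,"az": 0},{"fingers": 1,"tx": 0.07,"ty": 0.001,"tz": 0,"ax": 0,"ay": 0,"az": 0}]}}

```text
time_s: 8.63
tcp_pos: [0.5191, 0.0773, 0.046]
ee_rot: [[-0.002, -0.447, -0.894], [-0.001, -0.894, 0.448], [-1.0, 0.001, 0.001]]
wrist_force: [0.4, -0.5, -1.0]
gripper_width: 0.487
```

Call:
{"op": "play_rows", "data": {"commands": [{"fingers": 0,"tx": 0,"ty": 0,"tz": 0,"ax": 0,"ay": 0,"az": 0},{"fingers": -0.5,"tx": 0,"ty": 0,"tz": 0,"ax": 0,"ay": 0,"az": 0},{"fingers": -0.5,"tx": 0,"ty": 0,"tz": 0,"ax": 0,"ay": 0,"az": 0},{"fingers": -0.5,"tx": 0,"ty": 0,"tz": 0,"ax": 0,"ay": 0,"az": 0},{"fingers": -0.5,"tx": 0,"ty": 0,"tz": 0,"ax": 0,"ay": 0,"az": 0}]}}

```text
time_s: 9.05
tcp_pos: [0.5199, 0.0777, 0.0473]
ee_rot: [[0.001, -0.447, -0.894], [0.001, -0.894, 0.447], [-1.0, -0.001, -0.001]]
wrist_force: [0.5, -0.7, -0.3]
gripper_width: 0.702
```

Call:
{"op": "play_rows", "data": {"commands": [{"fingers": -0.5,"tx": -0.03,"ty": 0,"tz": 0,"ax": 0,"ay": 0,"az": 0},{"fingers": -0.5,"tx": -0.08,"ty": 0,"tz": 0,"ax": 0,"ay": 0,"az": 0},{"fingers": -0.5,"tx": -0.13,"ty": 0,"tz": 0,"ax": 0,"ay": 0,"az": 0},{"fingers": -0.5,"tx": -0.18,"ty": 0,"tz": 0,"ax": 0,"ay": 0,"az": 0},{"fingers": -0.5,"tx": -0.22,"ty": 0,"tz": 0,"ax": 0,"ay": 0,"az": 0}]}}

```text
time_s: 9.47
tcp_pos: [0.52, 0.0776, 0.2151]
ee_rot: [[0.004, -0.447, -0.895], [0.001, -0.895, 0.447], [-1.0, -0.003, -0.003]]
wrist_force: [0.9, 1.0, 0.1]
gripper_width: 0.754
```

```bash
python3 - <<'E'
from h import *
p=cap('wrist');save(p,'w5');plates(p,.012);p=cap('top');plates(p)
go([.42,-.144,.2])
E
```

```text
0.85 [546. 172.] ell [ 0.4263 -0.1337] [0.0841 0.0867] [141.  35.  28.]
0.74 [514.  45.] ell [ 0.5559 -0.143 ] [0.0716 0.0737] [60. 91. 61.]
0.72 [283. 209.] ell [ 0.778  -0.1224] [0.1411 0.4796] [241. 236. 215.]
0.68 [361. 217.] ell [ 0.5556 -0.1505] [0.0727 0.0742] [ 73. 125.  89.]
0.68 [434. 273.] ell [ 0.4137 -0.3188] [0.0604 0.0644] [233. 184.  87.]
0.6 [354. 276.] ell [ 0.4197 -0.1407] [0.0852 0.0879] [184.  36.  29.]
0.52 [277. 216.] ell [0.5598 0.0601] [0.023  0.0554] [52. 52. 50.]
t 9.67 tcp [0.5194 0.0777 0.2126] w 0.7491019446465295
[ 0.42  -0.144  0.2  ] <- [ 0.016   0.3237 -0.0137] rows 5.8
```

View pics/w5.png

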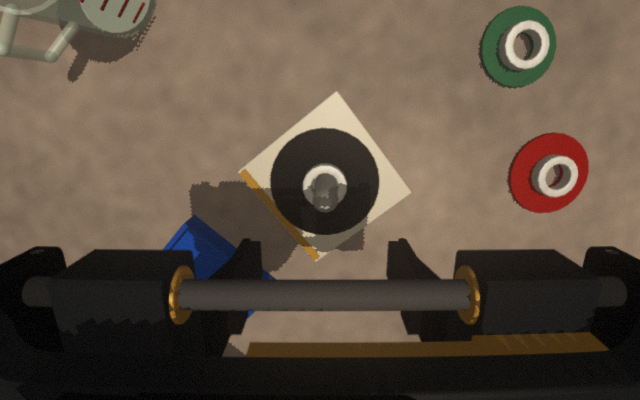

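Call:
{"op": "play_rows", "data": {"commands": [{"fingers": -0.5,"tx": 0.0,"ty": 0.05,"tz": -0.002,"ax": 0,"ay": 0,"az": 0},{"fingers": -0.5,"tx": 0.0,"ty": 0.105,"tz": -0.004,"ax": 0,"ay": 0,"az": 0},{"fingers": -0.5,"tx": 0.0,"ty": 0.16,"tz": -0.006,"ax": 0,"ay": 0,"az": 0},{"fingers": -0.5,"tx": 0,"ty": 0.215,"tz": -0.009,"ax": 0,"ay": 0,"az": 0},{"fingers": -0.5,"tx": 0,"ty": 0.27,"tz": -0.011,"ax": 0,"ay": 0,"az": 0}]}}

```text
time_s: 10.08
tcp_pos: [0.4341, -0.1086, 0.21]
ee_rot: [[-0.004, -0.447, -0.895], [-0.0, -0.895, 0.447], [-1.0, 0.002, 0.003]]
wrist_force: [1.7, -0.9, -0.1]
gripper_width: 0.748
```

Call:
{"op": "play_rows", "data": {"commands": [{"fingers": -0.5,"tx": 0.0,"ty": 0.05,"tz": -0.002,"ax": 0,"ay": 0,"az": 0},{"fingers": -0.5,"tx": 0.05,"ty": 0.05,"tz": -0.002,"ax": 0,"ay": 0,"az": 0},{"fingers": -0.5,"tx": 0.1,"ty": 0.05,"tz": -0.002,"ax": 0,"ay": 0,"az": 0},{"fingers": -0.5,"tx": 0.12,"ty": 0.05,"tz": -0.002,"ax": 0,"ay": 0,"az": 0},{"fingers": -0.5,"tx": 0.12,"ty": 0.05,"tz": -0.002,"ax": 0,"ay": 0,"az": 0}]}}

```text
time_s: 10.5
tcp_pos: [0.4163, -0.1418, 0.1168]
ee_rot: [[-0.012, -0.449, -0.893], [0.001, -0.893, 0.449], [-1.0, 0.005, 0.011]]
wrist_force: [-0.5, -0.6, 0.3]
gripper_width: 0.753
```

```bash
python3 - <<'E'
from h import *
viewer.capture('top')
p=cap('wrist');plates(p);go([.42,-.142,.0275])
E
```

```text
0.96 [535. 103.] ell [ 0.4133 -0.3184] [0.0627 0.0651] [195. 138.  64.]
0.91 [324. 194.] ell [ 0.4198 -0.142 ] [0.0859 0.0868] [111.  32.  26.]
t 10.65 tcp [ 0.4213 -0.1415  0.1218] w 0.747590564737091
[ 0.42   -0.142   0.0275] <- [0.1258 0.0014 0.0013] rows 2.3
```

Call:
{"op": "play_rows", "data": {"commands": [{"fingers": -0.5,"tx": 0.05,"ty": 0.001,"tz": 0.001,"ax": 0,"ay": 0,"az": 0},{"fingers": -0.5,"tx": 0.1,"ty": 0.001,"tz": 0.001,"ax": 0,"ay": 0,"az": 0},{"fingers": -0.5,"tx": 0.125,"ty": 0.001,"tz": 0.001,"ax": 0,"ay": 0,"az": 0},{"fingers": -0.5,"tx": 0.125,"ty": 0.001,"tz": 0.001,"ax": 0,"ay": 0,"az": 0},{"fingers": 0,"tx": 0.125,"ty": 0.001,"tz": 0.001,"ax": 0,"ay": 0,"az": 0}]}}

```text
time_s: 11.07
tcp_pos: [0.4211, -0.1415, 0.0283]
ee_rot: [[0.001, -0.446, -0.895], [-0.0, -0.895, 0.446], [-1.0, -0.0, -0.001]]
wrist_force: [0.1, 0.1, 1.0]
gripper_width: 0.727
```

Call:
{"op": "play_rows", "data": {"commands": [{"fingers": 1,"tx": 0,"ty": 0,"tz": 0,"ax": 0,"ay": 0,"az": 0},{"fingers": 1,"tx": 0,"ty": 0,"tz": 0,"ax": 0,"ay": 0,"az": 0},{"fingers": 1,"tx": 0,"ty": 0,"tz": 0,"ax": 0,"ay": 0,"az": 0},{"fingers": 1,"tx": 0,"ty": 0,"tz": 0,"ax": 0,"ay": 0,"az": 0},{"fingers": 1,"tx": 0,"ty": 0,"tz": 0,"ax": 0,"ay": 0,"az": 0}]}}

```text
time_s: 11.48
tcp_pos: [0.4204, -0.1417, 0.0286]
ee_rot: [[0.002, -0.447, -0.894], [-0.0, -0.894, 0.447], [-1.0, -0.001, -0.002]]
wrist_force: [-0.5, 1.6, 6.0]
gripper_width: 0.492
```

Call:
{"op": "play_rows", "data": {"commands": [{"fingers": 1,"tx": 0,"ty": 0,"tz": 0,"ax": 0,"ay": 0,"az": 0},{"fingers": 1,"tx": -0.03,"ty": 0,"tz": 0,"ax": 0,"ay": 0,"az": 0},{"fingers": 1,"tx": -0.08,"ty": 0,"tz": 0,"ax": 0,"ay": 0,"az": 0},{"fingers": 1,"tx": -0.13,"ty": 0,"tz": 0,"ax": 0,"ay": 0,"az": 0},{"fingers": 1,"tx": -0.18,"ty": 0,"tz": 0,"ax": 0,"ay": 0,"az": 0}]}}

```text
time_s: 11.9
tcp_pos: [0.4189, -0.1418, 0.1641]
ee_rot: [[-0.001, -0.448, -0.894], [0.0, -0.894, 0.448], [-1.0, 0.001, 0.001]]
wrist_force: [1.1, 0.1, -0.1]
gripper_width: 0.488
```

```bash
python3 - <<'E'
from h import *
go([.5195,.0774,.163])
p=cap('top')
hsv=cv2.cvtColor(p['image'],cv2.COLOR_RGB2HSV)
m=cv2.inRange(hsv,(105,150,60),(125,255,255))
c=max(cv2.findContours(m,0,1)[0],key=cv2.contourArea).reshape(-1,2)
print(cv2.minAreaRect(ray(p,c,.028)[:,:2].astype('float32')))
# black flange on post
m=(p['image'].max(2)<75).astype('uint8');m[:, :235]=0;m[:,310:]=0;m[:195]=0;m[275:]=0
c=max(cv2.findContours(m,0,1)[0],key=cv2.contourArea)
print(cv2.fitEllipse(ray(p,cv2.convexHull(c).reshape(-1,2),.018)[:,:2].astype('float32')))
plates(p)
E
```

```text
t 11.9 tcp [ 0.4189 -0.1418  0.1641] w 0.4884742897691747
[0.5195 0.0774 0.163 ] <- [ 0.0013 -0.3214  0.0108] rows 5.8
((0.4735783040523529, 0.25681084394454956), (0.1161605566740036, 0.12094338238239288), 21.291696548461914)
((0.5199289917945862, 0.07849901914596558), (0.10538185387849808, 0.10629291832447052), 41.70537567138672)
0.94 [272. 228.] ell [0.5206 0.0795] [0.111  0.1136] [52. 51. 50.]
0.86 [432. 273.] ell [ 0.4144 -0.3188] [0.06   0.0652] [235. 187.  90.]
0.7 [360. 212.] ell [ 0.5565 -0.1504] [0.0728 0.074 ] [ 75. 127.  91.]
```

Call:
{"op": "play_rows", "data": {"commands": [{"fingers": 1,"tx": 0,"ty": -0.05,"tz": 0.002,"ax": 0,"ay": 0,"az": 0},{"fingers": 1,"tx": 0,"ty": -0.105,"tz": 0.004,"ax": 0,"ay": 0,"az": 0},{"fingers": 1,"tx": 0,"ty": -0.16,"tz": 0.006,"ax": 0,"ay": 0,"az": 0},{"fingers": 1,"tx": 0,"ty": -0.215,"tz": 0.008,"ax": 0,"ay": 0,"az": 0},{"fingers": 1,"tx": 0,"ty": -0.265,"tz": 0.009,"ax": 0,"ay": 0,"az": 0}]}}

```text
time_s: 12.42
tcp_pos: [0.5026, 0.0409, 0.1621]
ee_rot: [[-0.001, -0.447, -0.894], [-0.0, -0.894, 0.447], [-1.0, 0.0, 0.001]]
wrist_force: [1.8, -0.5, -1.1]
gripper_width: 0.485
```

Call:
{"op": "play_rows", "data": {"commands": [{"fingers": 1,"tx": 0,"ty": -0.035,"tz": 0.001,"ax": 0,"ay": 0,"az": 0},{"fingers": 1,"tx": 0,"ty": -0.053,"tz": 0.002,"ax": 0,"ay": 0,"az": 0},{"fingers": 1,"tx": 0,"ty": -0.056,"tz": 0.002,"ax": 0,"ay": 0,"az": 0},{"fingers": 1,"tx": 0,"ty": -0.056,"tz": 0.002,"ax": 0,"ay": 0,"az": 0},{"fingers": 1,"tx": 0,"ty": -0.056,"tz": 0.002,"ax": 0,"ay": 0,"az": 0}]}}

```text
time_s: 12.83
tcp_pos: [0.5191, 0.0763, 0.1621]
ee_rot: [[-0.002, -0.448, -0.894], [-0.001, -0.894, 0.448], [-1.0, 0.001, 0.001]]
wrist_force: [0.5, -0.5, -1.1]
gripper_width: 0.489
```

```bash
python3 - <<'E'
from h import *
viewer.capture('top');go([.5197,.0775,.13])
E
```

```text
t 12.88 tcp [0.5192 0.076  0.1624] w 0.48753040053636226
[0.5197 0.0775 0.13  ] <- [ 0.0432 -0.0022  0.0002] rows 0.8
```

Call:
{"op": "play_rows", "data": {"commands": [{"fingers": 1,"tx": 0.03,"ty": -0.002,"tz": 0,"ax": 0,"ay": 0,"az": 0},{"fingers": 1,"tx": 0.04,"ty": -0.002,"tz": 0,"ax": 0,"ay": 0,"az": 0},{"fingers": 1,"tx": 0.055,"ty": -0.002,"tz": 0,"ax": 0,"ay": 0,"az": 0},{"fingers": 1,"tx": 0.07,"ty": -0.002,"tz": 0,"ax": 0,"ay": 0,"az": 0},{"fingers": 1,"tx": 0.08,"ty": -0.002,"tz": 0,"ax": 0,"ay": 0,"az": 0}]}}

```text
time_s: 13.3
tcp_pos: [0.5197, 0.0772, 0.1017]
ee_rot: [[-0.002, -0.449, -0.894], [-0.001, -0.894, 0.449], [-1.0, 0.002, 0.002]]
wrist_force: [0.2, 0.4, -0.5]
gripper_width: 0.482
```

Call:
{"op": "play_rows", "data": {"commands": [{"fingers": 1,"tx": 0.015,"ty": 0,"tz": 0,"ax": 0,"ay": 0,"az": 0},{"fingers": 1,"tx": 0.03,"ty": 0,"tz": 0,"ax": 0,"ay": 0,"az": 0},{"fingers": 1,"tx": 0.045,"ty": 0,"tz": 0,"ax": 0,"ay": 0,"az": 0},{"fingers": 1,"tx": 0.05,"ty": 0,"tz": 0,"ax": 0,"ay": 0,"az": 0},{"fingers": 1,"tx": 0.05,"ty": 0,"tz": 0,"ax": 0,"ay": 0,"az": 0}]}}

```text
time_s: 13.72
tcp_pos: [0.5199, 0.0777, 0.0644]
ee_rot: [[-0.003, -0.448, -0.894], [-0.001, -0.894, 0.448], [-1.0, 0.002, 0.002]]
wrist_force: [0.1, -0.5, -0.8]
gripper_width: 0.48
```

Release and rise.

Call:
{"op": "play_rows", "data": {"commands": [{"fingers": 0,"tx": 0,"ty": 0,"tz": 0,"ax": 0,"ay": 0,"az": 0},{"fingers": -0.5,"tx": 0,"ty": 0,"tz": 0,"ax": 0,"ay": 0,"az": 0},{"fingers": -0.5,"tx": 0,"ty": 0,"tz": 0,"ax": 0,"ay": 0,"az": 0},{"fingers": -0.5,"tx": 0,"ty": 0,"tz": 0,"ax": 0,"ay": 0,"az": 0},{"fingers": -0.5,"tx": 0,"ty": 0,"tz": 0,"ax": 0,"ay": 0,"az": 0}]}}

```text
time_s: 14.13
tcp_pos: [0.5211, 0.0787, 0.0659]
ee_rot: [[0.001, -0.447, -0.894], [0.0, -0.894, 0.447], [-1.0, -0.001, -0.001]]
wrist_force: [-0.8, 0.6, 0.1]
gripper_width: 0.701
```

Call:
{"op": "play_rows", "data": {"commands": [{"fingers": -0.5,"tx": -0.03,"ty": 0,"tz": 0,"ax": 0,"ay": 0,"az": 0},{"fingers": -0.5,"tx": -0.08,"ty": 0,"tz": 0,"ax": 0,"ay": 0,"az": 0},{"fingers": -0.5,"tx": -0.13,"ty": 0,"tz": 0,"ax": 0,"ay": 0,"az": 0},{"fingers": -0.5,"tx": -0.17,"ty": 0,"tz": 0,"ax": 0,"ay": 0,"az": 0},{"fingers": -0.5,"tx": -0.19,"ty": 0,"tz": 0,"ax": 0,"ay": 0,"az": 0}]}}

```text
time_s: 14.55
tcp_pos: [0.5226, 0.0791, 0.2128]
ee_rot: [[0.008, -0.447, -0.895], [0.002, -0.895, 0.447], [-1.0, -0.006, -0.006]]
wrist_force: [0.9, 0.2, 0.4]
gripper_width: 0.749
```

```bash
python3 - <<'E'
from h import *
viewer.capture('scene')
p=cap('wrist');save(p,'w6')
m=cv2.inRange(cv2.cvtColor(p['image'],cv2.COLOR_RGB2HSV),(0,120,30),(8,255,255))+cv2.inRange(cv2.cvtColor(p['image'],cv2.COLOR_RGB2HSV),(172,120,30),(180,255,255))
c=max(cv2.findContours(m,0,1)[0],key=cv2.contourArea)
for z in (.018,.038,.045): print(z,cv2.fitEllipse(ray(p,cv2.convexHull(c).reshape(-1,2),z)[:,:2].astype('float32')))
plates(p)
go([.5558,-.151,.2])
E
```

```text
0.018 ((0.5162149667739868, 0.08117711544036865), (0.09320670366287231, 0.09383664280176163), 14.49305534362793)
0.038 ((0.5205619931221008, 0.07902686297893524), (0.08771732449531555, 0.08831015974283218), 14.493001937866211)
0.045 ((0.5220834612846375, 0.07827427238225937), (0.08579603582620621, 0.086375892162323), 14.493011474609375)
0.94 [322. 182.] ell [0.514  0.0821] [0.094  0.0951] [136.  36.  29.]
0.93 [519.  53.] ell [ 0.5548 -0.1496] [0.0743 0.0758] [57. 87. 59.]
0.89 [334. 144.] ell [0.5175 0.0792] [0.1137 0.1146] [53. 42. 35.]
t 14.7 tcp [0.5212 0.0789 0.2094] w 0.7476183920567212
[ 0.5558 -0.151   0.2   ] <- [ 0.0122  0.2536 -0.1783] rows 5.6
```

View pics/w6.png

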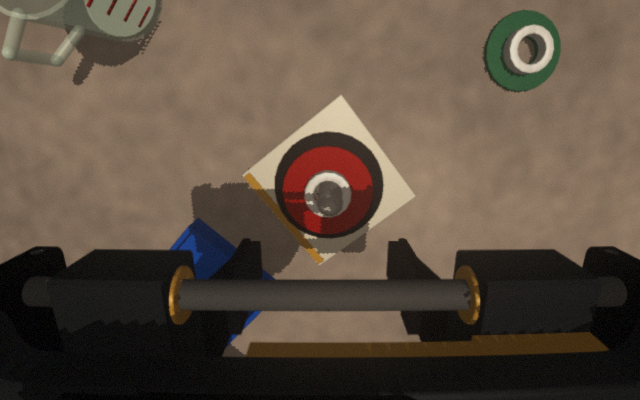

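Call:
{"op": "play_rows", "data": {"commands": [{"fingers": -0.5,"tx": 0,"ty": 0.042,"tz": -0.03,"ax": 0,"ay": 0,"az": 0},{"fingers": -0.5,"tx": 0,"ty": 0.085,"tz": -0.06,"ax": 0,"ay": 0,"az": 0},{"fingers": -0.5,"tx": 0,"ty": 0.127,"tz": -0.09,"ax": 0,"ay": 0,"az": 0},{"fingers": -0.5,"tx": 0,"ty": 0.17,"tz": -0.12,"ax": 0,"ay": 0,"az": 0},{"fingers": -0.5,"tx": 0,"ty": 0.21,"tz": -0.148,"ax": 0,"ay": 0,"az": 0}]}}

```text
time_s: 15.12
tcp_pos: [0.5486, -0.1137, 0.206]
ee_rot: [[-0.003, -0.447, -0.894], [0.0, -0.894, 0.447], [-1.0, 0.001, 0.003]]
wrist_force: [0.1, 0.2, -0.1]
gripper_width: 0.749
```

Call:
{"op": "play_rows", "data": {"commands": [{"fingers": -0.5,"tx": 0.0,"ty": 0.044,"tz": -0.03,"ax": 0,"ay": 0,"az": 0},{"fingers": -0.5,"tx": 0.05,"ty": 0.044,"tz": -0.03,"ax": 0,"ay": 0,"az": 0},{"fingers": -0.5,"tx": 0.1,"ty": 0.044,"tz": -0.03,"ax": 0,"ay": 0,"az": 0},{"fingers": -0.5,"tx": 0.12,"ty": 0.044,"tz": -0.03,"ax": 0,"ay": 0,"az": 0},{"fingers": -0.5,"tx": 0.12,"ty": 0.044,"tz": -0.03,"ax": 0,"ay": 0,"az": 0}]}}

```text
time_s: 15.53
tcp_pos: [0.5505, -0.1517, 0.1115]
ee_rot: [[-0.013, -0.449, -0.893], [0.001, -0.893, 0.449], [-1.0, 0.005, 0.012]]
wrist_force: [-0.7, 0.3, 0.5]
gripper_width: 0.749
```

```bash
python3 - <<'E'
from h import *
viewer.capture('top')
p=cap('wrist');plates(p);go([.5556,-.1508,.028])
E
```

```text
0.8 [575. 238.] ell [ 0.4295 -0.3248] [0.0324 0.0555] [183.5 129.   28. ]
0.69 [322. 191.] ell [ 0.5554 -0.1517] [0.0744 0.0757] [57. 87. 58.]
t 15.68 tcp [ 0.5556 -0.1515  0.1182] w 0.749742944401256
[ 0.5556 -0.1508  0.028 ] <- [ 0.1203 -0.0009  0.0005] rows 2.2
```

Call:
{"op": "play_rows", "data": {"commands": [{"fingers": -0.5,"tx": 0.05,"ty": 0,"tz": 0,"ax": 0,"ay": 0,"az": 0},{"fingers": -0.5,"tx": 0.1,"ty": 0,"tz": 0,"ax": 0,"ay": 0,"az": 0},{"fingers": -0.5,"tx": 0.12,"ty": 0,"tz": 0,"ax": 0,"ay": 0,"az": 0},{"fingers": -0.5,"tx": 0.12,"ty": 0,"tz": 0,"ax": 0,"ay": 0,"az": 0},{"fingers": 0,"tx": 0.12,"ty": 0,"tz": 0,"ax": 0,"ay": 0,"az": 0}]}}

```text
time_s: 16.1
tcp_pos: [0.5564, -0.1512, 0.0289]
ee_rot: [[0.003, -0.446, -0.895], [-0.0, -0.895, 0.446], [-1.0, -0.001, -0.002]]
wrist_force: [-0.1, 0.1, -0.5]
gripper_width: 0.726
```

Call:
{"op": "play_rows", "data": {"commands": [{"fingers": 1,"tx": 0,"ty": 0,"tz": 0,"ax": 0,"ay": 0,"az": 0},{"fingers": 1,"tx": 0,"ty": 0,"tz": 0,"ax": 0,"ay": 0,"az": 0},{"fingers": 1,"tx": 0,"ty": 0,"tz": 0,"ax": 0,"ay": 0,"az": 0},{"fingers": 1,"tx": 0,"ty": 0,"tz": 0,"ax": 0,"ay": 0,"az": 0},{"fingers": 1,"tx": 0,"ty": 0,"tz": 0,"ax": 0,"ay": 0,"az": 0}]}}

```text
time_s: 16.52
tcp_pos: [0.5555, -0.1515, 0.0288]
ee_rot: [[0.002, -0.447, -0.895], [-0.0, -0.895, 0.447], [-1.0, -0.001, -0.001]]
wrist_force: [-0.9, 0.4, 3.9]
gripper_width: 0.489
```

Call:
{"op": "play_rows", "data": {"commands": [{"fingers": 1,"tx": 0,"ty": 0,"tz": 0,"ax": 0,"ay": 0,"az": 0},{"fingers": 1,"tx": -0.03,"ty": 0,"tz": 0,"ax": 0,"ay": 0,"az": 0},{"fingers": 1,"tx": -0.08,"ty": 0,"tz": 0,"ax": 0,"ay": 0,"az": 0},{"fingers": 1,"tx": -0.13,"ty": 0,"tz": 0,"ax": 0,"ay": 0,"az": 0},{"fingers": 1,"tx": -0.18,"ty": 0,"tz": 0,"ax": 0,"ay": 0,"az": 0}]}}

```text
time_s: 16.93
tcp_pos: [0.5541, -0.1515, 0.1635]
ee_rot: [[-0.002, -0.448, -0.894], [0.0, -0.894, 0.448], [-1.0, 0.001, 0.002]]
wrist_force: [1.3, 0.3, -1.4]
gripper_width: 0.488
```

```bash
python3 - <<'E'
from h import *
go([.5197,.0775,.165]);plates(cap('top'));go([.5197,.0775,.165])
E
```

```text
t 16.93 tcp [ 0.5541 -0.1515  0.1635] w 0.4877591073516909
[0.5197 0.0775 0.165 ] <- [-0.0018 -0.2526  0.1777] rows 5.6
0.96 [434. 276.] ell [ 0.4138 -0.318 ] [0.062  0.0655] [231. 181.  87.]
0.74 [219. 123.] ell [0.7893 0.1962] [0.1214 0.1516] [152. 151. 134.]
0.5 [258. 244.] ell [0.4888 0.1002] [0.0155 0.0264] [98.  19.5 17. ]
t 17.03 tcp [ 0.559  -0.1521  0.1697] w 0.4856445843820556
[0.5197 0.0775 0.165 ] <- [ 0.0051 -0.2505  0.1836] rows 5.6
```

Call:
{"op": "play_rows", "data": {"commands": [{"fingers": 1,"tx": 0,"ty": -0.042,"tz": 0.031,"ax": 0,"ay": 0,"az": 0},{"fingers": 1,"tx": 0,"ty": -0.085,"tz": 0.062,"ax": 0,"ay": 0,"az": 0},{"fingers": 1,"tx": 0,"ty": -0.127,"tz": 0.093,"ax": 0,"ay": 0,"az": 0},{"fingers": 1,"tx": 0,"ty": -0.17,"tz": 0.124,"ax": 0,"ay": 0,"az": 0},{"fingers": 1,"tx": 0,"ty": -0.21,"tz": 0.153,"ax": 0,"ay": 0,"az": 0}]}}

```text
time_s: 17.45
tcp_pos: [0.5216, 0.0422, 0.162]
ee_rot: [[-0.001, -0.448, -0.894], [0.0, -0.894, 0.448], [-1.0, 0.001, 0.001]]
wrist_force: [1.0, -0.2, -1.8]
gripper_width: 0.483
```

Call:
{"op": "play_rows", "data": {"commands": [{"fingers": 1,"tx": 0,"ty": -0.025,"tz": 0.02,"ax": 0,"ay": 0,"az": 0},{"fingers": 1,"tx": 0,"ty": -0.04,"tz": 0.03,"ax": 0,"ay": 0,"az": 0},{"fingers": 1,"tx": 0,"ty": -0.04,"tz": 0.03,"ax": 0,"ay": 0,"az": 0},{"fingers": 1,"tx": 0,"ty": -0.04,"tz": 0.03,"ax": 0,"ay": 0,"az": 0},{"fingers": 1,"tx": 0,"ty": -0.04,"tz": 0.03,"ax": 0,"ay": 0,"az": 0}]}}

```text
time_s: 17.87
tcp_pos: [0.5158, 0.077, 0.1622]
ee_rot: [[-0.001, -0.448, -0.894], [-0.0, -0.894, 0.448], [-1.0, 0.001, 0.001]]
wrist_force: [0.0, -0.4, -1.1]
gripper_width: 0.49
```

```bash
python3 - <<'E'
from h import *
viewer.capture('top');go([.5197,.0775,.085])
E
```

```text
t 17.92 tcp [0.5159 0.0767 0.1623] w 0.48675934451454583
[0.5197 0.0775 0.085 ] <- [ 0.1031 -0.0033 -0.0042] rows 1.9
```

Call:
{"op": "play_rows", "data": {"commands": [{"fingers": 1,"tx": 0,"ty": -0.0033,"tz": -0.0045,"ax": 0,"ay": 0,"az": 0},{"fingers": 1,"tx": 0.02,"ty": -0.0033,"tz": -0.0045,"ax": 0,"ay": 0,"az": 0},{"fingers": 1,"tx": 0.04,"ty": -0.0033,"tz": -0.0045,"ax": 0,"ay": 0,"az": 0},{"fingers": 1,"tx": 0.055,"ty": -0.0033,"tz": -0.0045,"ax": 0,"ay": 0,"az": 0},{"fingers": 1,"tx": 0.065,"ty": -0.0033,"tz": -0.0045,"ax": 0,"ay": 0,"az": 0}]}}

```text
time_s: 18.33
tcp_pos: [0.52, 0.0772, 0.1127]
ee_rot: [[-0.002, -0.449, -0.894], [-0.001, -0.894, 0.449], [-1.0, 0.001, 0.001]]
wrist_force: [-0.1, -0.2, -0.1]
gripper_width: 0.487
```

Call:
{"op": "play_rows", "data": {"commands": [{"fingers": 1,"tx": 0.01,"ty": 0,"tz": 0,"ax": 0,"ay": 0,"az": 0},{"fingers": 1,"tx": 0.02,"ty": 0,"tz": 0,"ax": 0,"ay": 0,"az": 0},{"fingers": 1,"tx": 0.03,"ty": 0,"tz": 0,"ax": 0,"ay": 0,"az": 0},{"fingers": 1,"tx": 0.038,"ty": 0,"tz": 0,"ax": 0,"ay": 0,"az": 0},{"fingers": 1,"tx": 0.038,"ty": 0,"tz": 0,"ax": 0,"ay": 0,"az": 0}]}}

```text
time_s: 18.75
tcp_pos: [0.5195, 0.078, 0.0843]
ee_rot: [[-0.002, -0.448, -0.894], [-0.001, -0.894, 0.448], [-1.0, 0.002, 0.002]]
wrist_force: [-0.1, -0.2, -0.4]
gripper_width: 0.49
```

Call:
{"op": "play_rows", "data": {"commands": [{"fingers": 0,"tx": 0,"ty": 0,"tz": 0,"ax": 0,"ay": 0,"az": 0},{"fingers": -0.5,"tx": 0,"ty": 0,"tz": 0,"ax": 0,"ay": 0,"az": 0},{"fingers": -0.5,"tx": 0,"ty": 0,"tz": 0,"ax": 0,"ay": 0,"az": 0},{"fingers": -0.5,"tx": 0,"ty": 0,"tz": 0,"ax": 0,"ay": 0,"az": 0},{"fingers": -0.5,"tx": 0,"ty": 0,"tz": 0,"ax": 0,"ay": 0,"az": 0}]}}

```text
time_s: 19.17
tcp_pos: [0.5205, 0.0784, 0.086]
ee_rot: [[0.001, -0.447, -0.894], [0.0, -0.894, 0.447], [-1.0, -0.001, -0.001]]
wrist_force: [0.1, 0.2, -0.5]
gripper_width: 0.703
```

Call:
{"op": "play_rows", "data": {"commands": [{"fingers": -0.5,"tx": -0.03,"ty": 0,"tz": 0,"ax": 0,"ay": 0,"az": 0},{"fingers": -0.5,"tx": -0.08,"ty": 0,"tz": 0,"ax": 0,"ay": 0,"az": 0},{"fingers": -0.5,"tx": -0.13,"ty": 0,"tz": 0,"ax": 0,"ay": 0,"az": 0},{"fingers": -0.5,"tx": -0.17,"ty": 0,"tz": 0,"ax": 0,"ay": 0,"az": 0},{"fingers": -0.5,"tx": -0.17,"ty": 0,"tz": 0,"ax": 0,"ay": 0,"az": 0}]}}

```text
time_s: 19.58
tcp_pos: [0.524, 0.0793, 0.2206]
ee_rot: [[0.014, -0.446, -0.895], [0.004, -0.895, 0.446], [-1.0, -0.01, -0.011]]
wrist_force: [1.1, -0.4, 0.2]
gripper_width: 0.753
```

```bash
python3 - <<'E'
from h import *
viewer.capture('scene')
p=cap('wrist');save(p,'w7')
m=cv2.inRange(cv2.cvtColor(p['image'],cv2.COLOR_RGB2HSV),(50,60,20),(90,255,255))
c=max(cv2.findContours(m,0,1)[0],key=cv2.contourArea)
for z in (.038,.058): print(z,cv2.fitEllipse(ray(p,cv2.convexHull(c).reshape(-1,2),z)[:,:2].astype('float32')))
go([.4138,-.3186,.2])
plates(cap('top'))
E
```

```text
0.038 ((0.5155998468399048, 0.0808292105793953), (0.07771281898021698, 0.07876822352409363), 55.68811798095703)
0.058 ((0.5201568007469177, 0.07855897396802902), (0.07288938760757446, 0.07387927919626236), 55.68809127807617)
t 19.68 tcp [0.5206 0.0786 0.2147] w 0.752573049121667
[ 0.4138 -0.3186  0.2   ] <- [ 0.018   0.5374 -0.1095] rows 9.9
0.66 [435. 273.] ell [ 0.414 -0.319] [0.0628 0.0662] [230. 181.  89.]
```

Call:
{"op": "play_rows", "data": {"commands": [{"fingers": -0.5,"tx": 0,"ty": 0.27,"tz": -0.055,"ax": 0,"ay": 0,"az": 0},{"fingers": -0.5,"tx": 0,"ty": 0.27,"tz": -0.055,"ax": 0,"ay": 0,"az": 0},{"fingers": -0.5,"tx": 0,"ty": 0.27,"tz": -0.055,"ax": 0,"ay": 0,"az": 0},{"fingers": -0.5,"tx": 0,"ty": 0.27,"tz": -0.055,"ax": 0,"ay": 0,"az": 0},{"fingers": -0.5,"tx": 0,"ty": 0.27,"tz": -0.055,"ax": 0,"ay": 0,"az": 0}]}}

```text
time_s: 20.2
tcp_pos: [0.4647, -0.1229, 0.2115]
ee_rot: [[-0.004, -0.447, -0.895], [-0.0, -0.895, 0.447], [-1.0, 0.002, 0.003]]
wrist_force: [0.0, -0.4, -0.7]
gripper_width: 0.751
```

Call:
{"op": "play_rows", "data": {"commands": [{"fingers": -0.5,"tx": 0,"ty": 0.26,"tz": -0.053,"ax": 0,"ay": 0,"az": 0},{"fingers": -0.5,"tx": 0,"ty": 0.26,"tz": -0.053,"ax": 0,"ay": 0,"az": 0},{"fingers": -0.5,"tx": 0,"ty": 0.26,"tz": -0.053,"ax": 0,"ay": 0,"az": 0},{"fingers": -0.5,"tx": 0,"ty": 0.26,"tz": -0.053,"ax": 0,"ay": 0,"az": 0},{"fingers": -0.5,"tx": 0,"ty": 0.26,"tz": -0.053,"ax": 0,"ay": 0,"az": 0}]}}

```text
time_s: 20.62
tcp_pos: [0.4129, -0.3156, 0.2113]
ee_rot: [[-0.003, -0.449, -0.894], [0.001, -0.894, 0.449], [-1.0, 0.0, 0.004]]
wrist_force: [0.0, 0.9, -0.0]
gripper_width: 0.75
```

```bash
python3 - <<'E'
from h import *
viewer.capture('top')
p=cap('wrist');plates(p);go([.414,-.3187,.12])
E
```

```text
0.86 [325. 167.] ell [ 0.413  -0.3207] [0.0613 0.0623] [179. 131.  39.]
t 20.77 tcp [ 0.4131 -0.315   0.211 ] w 0.7474668049392037
[ 0.414  -0.3187  0.12  ] <- [ 0.1213  0.0038 -0.0037] rows 2.2
```

Call:
{"op": "play_rows", "data": {"commands": [{"fingers": -0.5,"tx": 0.05,"ty": 0.006,"tz": -0.003,"ax": 0,"ay": 0,"az": 0},{"fingers": -0.5,"tx": 0.1,"ty": 0.006,"tz": -0.003,"ax": 0,"ay": 0,"az": 0},{"fingers": -0.5,"tx": 0.13,"ty": 0.006,"tz": -0.003,"ax": 0,"ay": 0,"az": 0},{"fingers": -0.5,"tx": 0.13,"ty": 0.006,"tz": -0.003,"ax": 0,"ay": 0,"az": 0},{"fingers": -0.5,"tx": 0.13,"ty": 0.006,"tz": -0.003,"ax": 0,"ay": 0,"az": 0}]}}

```text
time_s: 21.18
tcp_pos: [0.4144, -0.3175, 0.1143]
ee_rot: [[-0.004, -0.446, -0.895], [0.001, -0.895, 0.446], [-1.0, 0.001, 0.004]]
wrist_force: [1.0, -0.4, 0.1]
gripper_width: 0.75
```

```bash
python3 - <<'E'
from h import *
viewer.capture('top')
p=cap('wrist');plates(p);go([.4132,-.32,.028])
E
```

```text
0.95 [321. 197.] ell [ 0.4135 -0.3202] [0.0612 0.0628] [109.  98.  39.]
t 21.33 tcp [ 0.4164 -0.3186  0.1174] w 0.7503931541698141
[ 0.4132 -0.32    0.028 ] <- [0.1191 0.0035 0.0034] rows 2.1
```

Call:
{"op": "play_rows", "data": {"commands": [{"fingers": -0.5,"tx": 0.05,"ty": 0.003,"tz": 0.003,"ax": 0,"ay": 0,"az": 0},{"fingers": -0.5,"tx": 0.1,"ty": 0.003,"tz": 0.003,"ax": 0,"ay": 0,"az": 0},{"fingers": -0.5,"tx": 0.119,"ty": 0.003,"tz": 0.003,"ax": 0,"ay": 0,"az": 0},{"fingers": -0.5,"tx": 0.119,"ty": 0.003,"tz": 0.003,"ax": 0,"ay": 0,"az": 0},{"fingers": 0,"tx": 0.119,"ty": 0.003,"tz": 0.003,"ax": 0,"ay": 0,"az": 0}]}}

```text
time_s: 21.75
tcp_pos: [0.4129, -0.3198, 0.0273]
ee_rot: [[0.001, -0.447, -0.895], [-0.001, -0.895, 0.447], [-1.0, 0.0, -0.002]]
wrist_force: [0.6, -0.4, 0.0]
gripper_width: 0.722
```

Call:
{"op": "play_rows", "data": {"commands": [{"fingers": 1,"tx": 0,"ty": 0,"tz": 0,"ax": 0,"ay": 0,"az": 0},{"fingers": 1,"tx": 0,"ty": 0,"tz": 0,"ax": 0,"ay": 0,"az": 0},{"fingers": 1,"tx": 0,"ty": 0,"tz": 0,"ax": 0,"ay": 0,"az": 0},{"fingers": 1,"tx": 0,"ty": 0,"tz": 0,"ax": 0,"ay": 0,"az": 0},{"fingers": 1,"tx": 0,"ty": 0,"tz": 0,"ax": 0,"ay": 0,"az": 0}]}}

```text
time_s: 22.17
tcp_pos: [0.413, -0.32, 0.028]
ee_rot: [[0.003, -0.447, -0.895], [-0.001, -0.895, 0.447], [-1.0, -0.0, -0.003]]
wrist_force: [-0.7, 1.3, 7.4]
gripper_width: 0.497
```

Call:
{"op": "play_rows", "data": {"commands": [{"fingers": 1,"tx": 0,"ty": 0,"tz": 0,"ax": 0,"ay": 0,"az": 0},{"fingers": 1,"tx": -0.03,"ty": 0,"tz": 0,"ax": 0,"ay": 0,"az": 0},{"fingers": 1,"tx": -0.08,"ty": 0,"tz": 0,"ax": 0,"ay": 0,"az": 0},{"fingers": 1,"tx": -0.13,"ty": 0,"tz": 0,"ax": 0,"ay": 0,"az": 0},{"fingers": 1,"tx": -0.18,"ty": 0,"tz": 0,"ax": 0,"ay": 0,"az": 0}]}}

```text
time_s: 22.58
tcp_pos: [0.4112, -0.3192, 0.1628]
ee_rot: [[-0.001, -0.447, -0.894], [0.0, -0.894, 0.447], [-1.0, -0.0, 0.001]]
wrist_force: [1.1, -0.9, -1.7]
gripper_width: 0.493
```

```bash
python3 - <<'E'
from h import *
viewer.capture('top');go([.5197,.0775,.165])
E
```

```text
t 22.63 tcp [ 0.4155 -0.3219  0.1713] w 0.4938301843128115
[0.5197 0.0775 0.165 ] <- [ 0.0059 -0.5387  0.1129] rows 9.9
```

Call:
{"op": "play_rows", "data": {"commands": [{"fingers": 1,"tx": 0,"ty": -0.27,"tz": 0.056,"ax": 0,"ay": 0,"az": 0},{"fingers": 1,"tx": 0,"ty": -0.27,"tz": 0.056,"ax": 0,"ay": 0,"az": 0},{"fingers": 1,"tx": 0,"ty": -0.27,"tz": 0.056,"ax": 0,"ay": 0,"az": 0},{"fingers": 1,"tx": 0,"ty": -0.27,"tz": 0.056,"ax": 0,"ay": 0,"az": 0},{"fingers": 1,"tx": 0,"ty": -0.27,"tz": 0.056,"ax": 0,"ay": 0,"az": 0}]}}

```text
time_s: 23.05
tcp_pos: [0.4646, -0.1178, 0.1615]
ee_rot: [[0.001, -0.448, -0.894], [0.0, -0.894, 0.448], [-1.0, -0.0, -0.0]]
wrist_force: [0.9, -0.6, -0.8]
gripper_width: 0.493
```

Call:
{"op": "play_rows", "data": {"commands": [{"fingers": 1,"tx": 0,"ty": -0.26,"tz": 0.054,"ax": 0,"ay": 0,"az": 0},{"fingers": 1,"tx": 0,"ty": -0.26,"tz": 0.054,"ax": 0,"ay": 0,"az": 0},{"fingers": 1,"tx": 0,"ty": -0.26,"tz": 0.054,"ax": 0,"ay": 0,"az": 0},{"fingers": 1,"tx": 0,"ty": -0.26,"tz": 0.054,"ax": 0,"ay": 0,"az": 0},{"fingers": 1,"tx": 0,"ty": -0.26,"tz": 0.054,"ax": 0,"ay": 0,"az": 0}]}}

```text
time_s: 23.47
tcp_pos: [0.5162, 0.0758, 0.1614]
ee_rot: [[0.001, -0.446, -0.895], [0.001, -0.895, 0.446], [-1.0, -0.001, -0.001]]
wrist_force: [0.3, -0.4, -0.1]
gripper_width: 0.494
```

```bash
python3 - <<'E'
from h import *
viewer.capture('top');viewer.capture('top');go([.5197,.0775,.105])
E
```

```text
t 23.57 tcp [0.5173 0.0771 0.1613] w 0.49378259135874303
[0.5197 0.0775 0.105 ] <- [ 0.0751 -0.0017 -0.0025] rows 1.4
```

Call:
{"op": "play_rows", "data": {"commands": [{"fingers": 1,"tx": 0,"ty": -0.002,"tz": -0.003,"ax": 0,"ay": 0,"az": 0},{"fingers": 1,"tx": 0.02,"ty": -0.002,"tz": -0.003,"ax": 0,"ay": 0,"az": 0},{"fingers": 1,"tx": 0.035,"ty": -0.002,"tz": -0.003,"ax": 0,"ay": 0,"az": 0},{"fingers": 1,"tx": 0.035,"ty": -0.002,"tz": -0.003,"ax": 0,"ay": 0,"az": 0},{"fingers": 1,"tx": 0.045,"ty": -0.002,"tz": -0.003,"ax": 0,"ay": 0,"az": 0}]}}

```text
time_s: 23.98
tcp_pos: [0.519, 0.0723, 0.1283]
ee_rot: [[0.002, -0.448, -0.894], [0.0, -0.894, 0.448], [-1.0, -0.001, -0.001]]
wrist_force: [1.1, 0.6, -0.9]
gripper_width: 0.495
```

Call:
{"op": "play_rows", "data": {"commands": [{"fingers": 1,"tx": 0.01,"ty": 0,"tz": 0,"ax": 0,"ay": 0,"az": 0},{"fingers": 1,"tx": 0.02,"ty": 0,"tz": 0,"ax": 0,"ay": 0,"az": 0},{"fingers": 1,"tx": 0.03,"ty": 0,"tz": 0,"ax": 0,"ay": 0,"az": 0},{"fingers": 1,"tx": 0.033,"ty": 0,"tz": 0,"ax": 0,"ay": 0,"az": 0},{"fingers": 1,"tx": 0.033,"ty": 0,"tz": 0,"ax": 0,"ay": 0,"az": 0}]}}

```text
time_s: 24.4
tcp_pos: [0.5196, 0.0744, 0.1025]
ee_rot: [[0.002, -0.447, -0.894], [0.002, -0.894, 0.447], [-1.0, -0.003, -0.001]]
wrist_force: [2.7, 4.7, -2.7]
gripper_width: 0.496
```

Call:
{"op": "play_rows", "data": {"commands": [{"fingers": 1,"tx": 0,"ty": -0.004,"tz": 0.002,"ax": 0,"ay": 0,"az": 0},{"fingers": 1,"tx": 0,"ty": -0.004,"tz": 0.002,"ax": 0,"ay": 0,"az": 0},{"fingers": 1,"tx": 0,"ty": -0.004,"tz": 0.002,"ax": 0,"ay": 0,"az": 0}]}}

```text
time_s: 24.65
tcp_pos: [0.5178, 0.0762, 0.1025]
ee_rot: [[-0.002, -0.447, -0.894], [-0.001, -0.894, 0.447], [-1.0, 0.002, 0.001]]
wrist_force: [-0.4, 0.1, -0.8]
gripper_width: 0.493
```

```bash
python3 - <<'E'
from h import *
viewer.capture('top');go([.5197,.0775,.1025]);print(r.sense()['wrist_force'])
E
```

```text
t 24.7 tcp [0.5179 0.0762 0.1025] w 0.49030898647855653
[0.5197 0.0775 0.1025] <- [ 0.     -0.0027 -0.0014] rows 0.1
[-0.6565561   0.08528251  0.38333652]
```

Forces gone. Centre a little, release, rise.

Call:
{"op": "play_rows", "data": {"commands": [{"fingers": 1,"tx": 0,"ty": -0.0027,"tz": -0.0014,"ax": 0,"ay": 0,"az": 0},{"fingers": 1,"tx": 0.002,"ty": -0.0027,"tz": -0.0014,"ax": 0,"ay": 0,"az": 0},{"fingers": 0,"tx": 0.002,"ty": -0.0027,"tz": -0.0014,"ax": 0,"ay": 0,"az": 0},{"fingers": -0.5,"tx": 0.002,"ty": -0.0027,"tz": -0.0014,"ax": 0,"ay": 0,"az": 0},{"fingers": -0.5,"tx": 0.002,"ty": -0.0027,"tz": -0.0014,"ax": 0,"ay": 0,"az": 0}]}}

```text
time_s: 25.12
tcp_pos: [0.5204, 0.0778, 0.1014]
ee_rot: [[0.0, -0.447, -0.894], [-0.0, -0.894, 0.447], [-1.0, 0.0, -0.0]]
wrist_force: [0.2, -0.2, 0.8]
gripper_width: 0.576
```

Call:
{"op": "play_rows", "data": {"commands": [{"fingers": -0.5,"tx": 0,"ty": 0,"tz": 0,"ax": 0,"ay": 0,"az": 0},{"fingers": -0.5,"tx": -0.0,"ty": 0,"tz": 0,"ax": 0,"ay": 0,"az": 0},{"fingers": -0.5,"tx": -0.05,"ty": 0,"tz": 0,"ax": 0,"ay": 0,"az": 0},{"fingers": -0.5,"tx": -0.1,"ty": 0,"tz": 0,"ax": 0,"ay": 0,"az": 0},{"fingers": -0.5,"tx": -0.15,"ty": 0,"tz": 0,"ax": 0,"ay": 0,"az": 0}]}}

```text
time_s: 25.53
tcp_pos: [0.52, 0.0776, 0.2149]
ee_rot: [[-0.001, -0.447, -0.894], [-0.001, -0.894, 0.447], [-1.0, 0.002, 0.001]]
wrist_force: [1.2, -0.5, 0.5]
gripper_width: 0.746
```

```bash
python3 - <<'E'
from h import *
viewer.capture('top')
p=cap('wrist');save(p,'w8')
q=cap('scene')
u=proj(q,[[.52,.077,.06]])[0].astype(int);print(u)
cv2.imwrite('pics/s8.png',cv2.resize(q['image'][u[1]-75:u[1]+75,u[0]-90:u[0]+90,::-1],None,fx=4,fy=4,interpolation=2))
hsv=cv2.cvtColor(p['image'],cv2.COLOR_RGB2HSV)
m=cv2.inRange(hsv,(18,130,60),(35,255,255));m[240:]=0
c=max(cv2.findContours(m,0,1)[0],key=cv2.contourArea)
for z in (.058,.078): print(z,cv2.fitEllipse(ray(p,cv2.convexHull(c).reshape(-1,2),z)[:,:2].astype('float32')))
m=cv2.inRange(cv2.cvtColor(q['image'],cv2.COLOR_RGB2HSV),(105,150,40),(125,255,255))
c=max(cv2.findContours(m,0,1)[0],key=cv2.contourArea).reshape(-1,2)
print(ray(q,cv2.approxPolyDP(cv2.convexHull(c),3,True).reshape(-1,2),.028)[:,:2].round(3).tolist())
go([.52,.0775,.2])
E
```

```text
[332 180]
0.058 ((0.5155115723609924, 0.07998266071081161), (0.06774694472551346, 0.06803949177265167), 26.499881744384766)
0.078 ((0.5203648805618286, 0.07766596227884293), (0.06336755305528641, 0.06364117562770844), 26.500263214111328)
[[0.504, 0.331], [0.563, 0.207], [0.461, 0.164], [0.399, 0.289]]
t 25.68 tcp [0.5222 0.0787 0.2175] w 0.7482951069986622
[0.52   0.0775 0.2   ] <- [0.0233 0.0028 0.002 ] rows 0.4
```

View pics/s8.png

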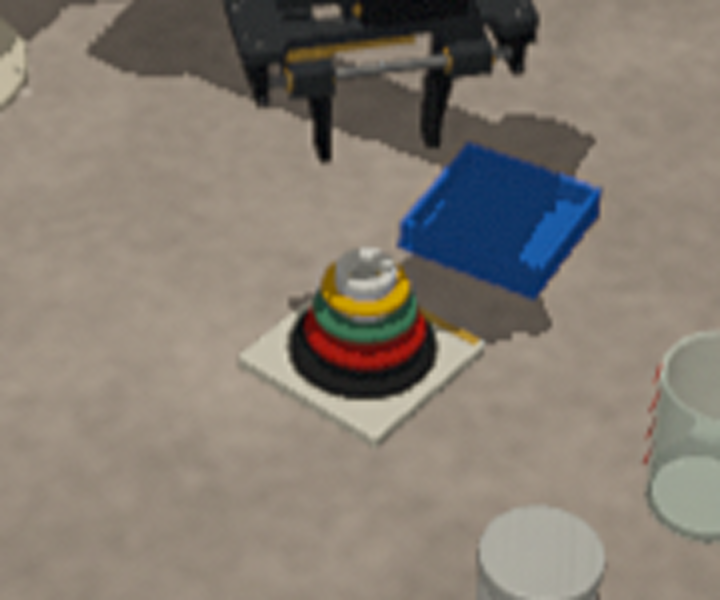

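View pics/w8.png

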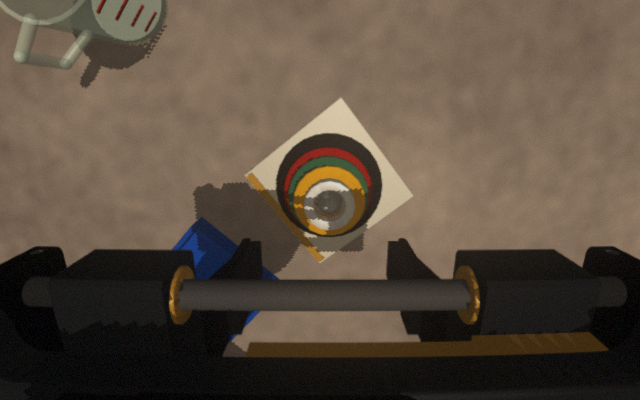

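Call:
{"op": "play_rows", "data": {"commands": [{"fingers": -1,"tx": 0,"ty": -0.04,"tz": 0.034,"ax": 0.038,"ay": 0,"az": 0},{"fingers": -1,"tx": 0,"ty": -0.08,"tz": 0.068,"ax": 0.076,"ay": 0,"az": 0},{"fingers": -1,"tx": 0,"ty": -0.12,"tz": 0.102,"ax": 0.114,"ay": 0,"az": 0},{"fingers": -1,"tx": 0,"ty": -0.16,"tz": 0.136,"ax": 0.152,"ay": 0,"az": 0},{"fingers": -1,"tx": 0,"ty": -0.2,"tz": 0.17,"ax": 0.19,"ay": 0,"az": 0}]}}

```text
time_s: 26.1
tcp_pos: [0.474, 0.2632, 0.2126]
ee_rot: [[-0.002, -0.863, -0.506], [-0.001, -0.506, 0.863], [-1.0, 0.002, -0.0]]
wrist_force: [0.8, -0.5, -0.6]
gripper_width: 0.978
```

```bash
cat >> h.py <<'E'
TH=np.radians(11.5);E=np.array([np.cos(TH),np.sin(TH),0]);N=np.array([-np.sin(TH),np.cos(TH),0])
def turn():
    """rotation vector/pi (tool axes) to tool y=-E, z=N, x down"""
    R=np.array(r.sense()['ee_rot']);G=np.c_[[0,0,-1],-E,N]
    print('turn',(cv2.Rodrigues(R.T@G)[0].ravel()/np.pi).round(4))
def tray(p):
    m=cv2.inRange(cv2.cvtColor(p['image'],cv2.COLOR_RGB2HSV),(105,150,40),(125,255,255))
    c=max(cv2.findContours(m,0,1)[0],key=cv2.contourArea);print('tray bbox',cv2.boundingRect(c))
    X=ray(p,cv2.convexHull(c).reshape(-1,2),.028)[:,:2].astype('float32');q=cv2.minAreaRect(X)
    d=np.array(q[0])-(np.array([.52,.0772])+.065*N[:2]);print(np.round(q[0],4),np.round(q[1],4),round(q[2],2),'dock frame x,y',(d@E[:2]).round(4),(d@N[:2]).round(4))
E
python3 - <<'E'
from h import *
viewer.capture('top');go([.4533,.3568,.2]);turn()
p=cap('wrist');save(p,'w9');tray(p);tray(cap('top'))
E
```

```text
t 26.15 tcp [0.4736 0.2689 0.2125] w 0.984871556501418
[0.4533 0.3568 0.2   ] <- [ 0.0168 -0.0357  0.1148] rows 2.2
turn [1.044e-01 4.000e-04 1.000e-04]
tray bbox (265, 106, 138, 134)
[0.4722 0.2581] [0.1178 0.1182] 21.41 dock frame x,y -0.0108 0.1218
tray bbox (159, 222, 64, 61)
[0.4748 0.2549] [0.1167 0.1165] 21.64 dock frame x,y -0.0089 0.1181
```

Call:
{"op": "play_rows", "data": {"commands": [{"fingers": -1,"tx": 0,"ty": -0.015,"tz": 0.05,"ax": 0.038,"ay": 0,"az": 0},{"fingers": -1,"tx": 0,"ty": -0.03,"tz": 0.1,"ax": 0.076,"ay": 0,"az": 0},{"fingers": -1,"tx": 0,"ty": -0.0357,"tz": 0.1148,"ax": 0.1044,"ay": 0,"az": 0},{"fingers": -1,"tx": 0,"ty": -0.0357,"tz": 0.1148,"ax": 0.1044,"ay": 0,"az": 0},{"fingers": -1,"tx": 0,"ty": -0.0357,"tz": 0.1148,"ax": 0.1044,"ay": 0,"az": 0}]}}

```text
time_s: 26.67
tcp_pos: [0.454, 0.349, 0.2126]
ee_rot: [[-0.002, -0.978, -0.209], [-0.002, -0.209, 0.978], [-1.0, 0.002, -0.002]]
wrist_force: [-0.6, -0.2, 0.8]
gripper_width: 1.0
```

```bash
python3 - <<'E'
from h import *
viewer.capture('top');turn();go([.4533,.3568,.028])
d=np.array(r.sense()['tcp_pos'])-np.array([.507,.1408,0]);print(d@E,d@N)
E
```

```text
turn [ 0.0028 -0.0004 -0.0006]
t 26.72 tcp [0.4542 0.3485 0.2129] w 0.994917631001752
[0.4533 0.3568 0.028 ] <- [ 0.2465 -0.0016  0.0114] rows 4.4
-0.010364730901821719 0.21409170779526707
```

Call:
{"op": "play_rows", "data": {"commands": [{"fingers": -1,"tx": 0.05,"ty": -0.001,"tz": 0.0114,"ax": 0.0028,"ay": 0,"az": 0},{"fingers": -1,"tx": 0.1,"ty": -0.001,"tz": 0.0114,"ax": 0.0028,"ay": 0,"az": 0},{"fingers": -1,"tx": 0.15,"ty": -0.001,"tz": 0.0114,"ax": 0.0028,"ay": 0,"az": 0},{"fingers": -1,"tx": 0.2,"ty": -0.001,"tz": 0.0114,"ax": 0.0028,"ay": 0,"az": 0},{"fingers": -1,"tx": 0.235,"ty": -0.001,"tz": 0.0114,"ax": 0.0028,"ay": 0,"az": 0}]}}

```text
time_s: 27.13
tcp_pos: [0.4525, 0.3551, 0.0345]
ee_rot: [[-0.003, -0.98, -0.197], [-0.003, -0.197, 0.98], [-1.0, 0.004, -0.003]]
wrist_force: [0.4, 0.5, -0.3]
gripper_width: 1.0
```

```bash
python3 - <<'E'
from h import *
p=cap('wrist');save(p,'w10');tray(p);turn();go([.4533,.3568,.028])
d=np.array(r.sense()['tcp_pos'])-np.array([.507,.1408,0]);print(d@E,d@N)
E
```

```text
tray bbox (165, 0, 311, 210)
[0.4666 0.2722] [0.1173 0.0889] 21.38 dock frame x,y -0.0134 0.1367
turn [-0.0012 -0.0025 -0.0035]
t 27.18 tcp [0.4505 0.3528 0.03  ] w 1.00379403522135
[0.4533 0.3568 0.028 ] <- [ 0.0025 -0.0047  0.0045] rows 0.1
-0.013110010115908463 0.21902570627833215
```

View pics/w10.png

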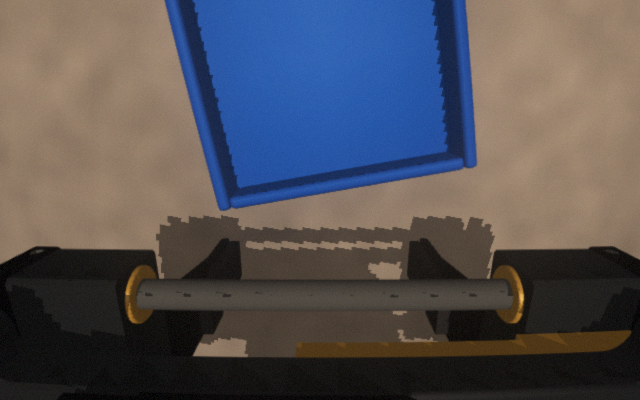

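Call:
{"op": "play_rows", "data": {"commands": [{"fingers": -1,"tx": 0.0025,"ty": -0.003,"tz": -0.012,"ax": -0.001,"ay": 0,"az": 0},{"fingers": -1,"tx": 0.0025,"ty": -0.003,"tz": -0.022,"ax": -0.001,"ay": 0,"az": 0},{"fingers": -1,"tx": 0.0025,"ty": -0.003,"tz": -0.032,"ax": -0.001,"ay": 0,"az": 0},{"fingers": -1,"tx": 0.0025,"ty": -0.003,"tz": -0.042,"ax": -0.001,"ay": 0,"az": 0},{"fingers": -1,"tx": 0.0025,"ty": -0.003,"tz": -0.052,"ax": -0.001,"ay": 0,"az": 0}]}}

```text
time_s: 27.6
tcp_pos: [0.4647, 0.321, 0.0379]
ee_rot: [[0.004, -0.979, -0.202], [0.004, -0.202, 0.979], [-1.0, -0.005, 0.003]]
wrist_force: [0.6, 2.1, 0.6]
gripper_width: 1.003
```

Call:
{"op": "play_rows", "data": {"commands": [{"fingers": -1,"tx": 0,"ty": 0,"tz": -0.005,"ax": 0,"ay": 0,"az": 0},{"fingers": -1,"tx": 0,"ty": 0,"tz": -0.01,"ax": 0,"ay": 0,"az": 0},{"fingers": -1,"tx": 0,"ty": 0,"tz": -0.015,"ax": 0,"ay": 0,"az": 0},{"fingers": -1,"tx": 0,"ty": 0,"tz": -0.02,"ax": 0,"ay": 0,"az": 0},{"fingers": -1,"tx": 0,"ty": 0,"tz": -0.025,"ax": 0,"ay": 0,"az": 0}]}}

```text
time_s: 28.02
tcp_pos: [0.4672, 0.3027, 0.0361]
ee_rot: [[0.001, -0.979, -0.202], [0.001, -0.202, 0.979], [-1.0, -0.001, 0.001]]
wrist_force: [-1.5, 4.0, 2.9]
gripper_width: 1.0
```

```bash
python3 - <<'E'
from h import *
viewer.capture('top');d=np.array(r.sense()['tcp_pos'])-np.array([.507,.1408,0]);print(d@E,d@N,d[2],r.sense()['wrist_force']);turn()
p=cap('top');tray(p)
p=cap('wrist');save(p,'w11');tray(p)
E
```

```text
-0.007114130416840995 0.16577661602856655 0.03587440675368261 [0.91515092 2.56561888 1.3999605 ]
turn [0.0006 0.0001 0.    ]
tray bbox (173, 226, 60, 60)
[0.47   0.2282] [0.1163 0.1198] 12.27 dock frame x,y -0.0188 0.093
tray bbox (207, 0, 292, 249)
[0.4674 0.2357] [0.1176 0.1066] 12.29 dock frame x,y -0.02 0.1009
```

View pics/w11.png

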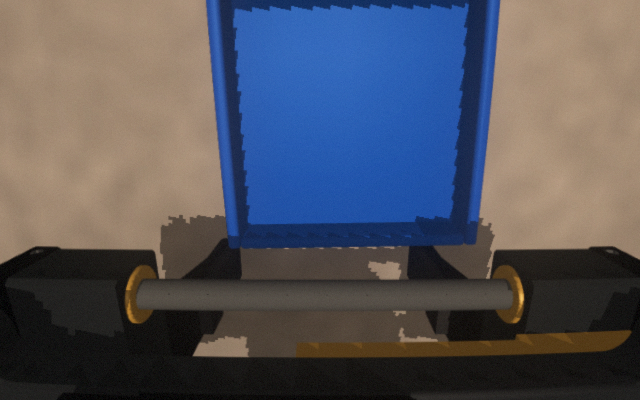

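Call:
{"op": "play_rows", "data": {"commands": [{"fingers": -0.6,"tx": 0,"ty": 0,"tz": 0.012,"ax": 0,"ay": 0,"az": 0},{"fingers": -0.6,"tx": -0.04,"ty": 0,"tz": 0.012,"ax": 0,"ay": 0,"az": 0},{"fingers": -0.6,"tx": -0.08,"ty": 0,"tz": 0,"ax": 0,"ay": 0,"az": 0},{"fingers": -0.6,"tx": -0.08,"ty": 0.016,"tz": -0.05,"ax": 0,"ay": 0,"az": 0},{"fingers": -0.6,"tx": -0.08,"ty": 0.016,"tz": -0.095,"ax": 0,"ay": 0,"az": 0}]}}

```text
time_s: 28.58
tcp_pos: [0.4679, 0.2297, 0.0965]
ee_rot: [[-0.001, -0.979, -0.204], [-0.0, -0.204, 0.979], [-1.0, 0.001, -0.0]]
wrist_force: [-0.3, -0.7, -1.5]
gripper_width: 0.811
```

```bash
python3 - <<'E'
from h import *
viewer.capture('top');viewer.capture('top');s=r.sense();d=np.array(s['tcp_pos'])-np.array([.507,.1408,0]);print(d@E,d@N,d[2],s['gripper_width']);turn()
p=cap('wrist');save(p,'w12');print(p['image'].shape);tray(p);tray(cap('top'))
E
```

```text
-0.021710295541165544 0.09113482474885339 0.09496646108064322 0.8047519843054733
turn [-0.0007 -0.0008 -0.0017]
(400, 640, 3)
tray bbox (223, 136, 192, 144)
[0.4713 0.2169] [0.1178 0.0963] 12.3 dock frame x,y -0.0198 0.0816
tray bbox (201, 226, 32, 54)
[0.4768 0.1979] [0.1164 0.0574] 12.41 dock frame x,y -0.0182 0.0619
```

Call:
{"op": "play_rows", "data": {"commands": [{"fingers": -0.6,"tx": 0.04,"ty": -0.002,"tz": 0.002,"ax": 0,"ay": 0,"az": 0},{"fingers": -0.6,"tx": 0.075,"ty": -0.002,"tz": 0.002,"ax": 0,"ay": 0,"az": 0},{"fingers": -0.6,"tx": 0.085,"ty": -0.002,"tz": 0.002,"ax": 0,"ay": 0,"az": 0},{"fingers": -0.6,"tx": 0.085,"ty": -0.002,"tz": 0.002,"ax": 0,"ay": 0,"az": 0},{"fingers": -0.6,"tx": 0.085,"ty": -0.002,"tz": 0.002,"ax": 0,"ay": 0,"az": 0}]}}

```text
time_s: 29.2
tcp_pos: [0.4708, 0.2325, 0.0318]
ee_rot: [[-0.001, -0.979, -0.203], [-0.001, -0.203, 0.979], [-1.0, 0.001, -0.001]]
wrist_force: [-0.5, -0.4, 0.4]
gripper_width: 0.796
```

Call:
{"op": "play_rows", "data": {"commands": [{"fingers": -0.6,"tx": 0,"ty": -0.006,"tz": 0,"ax": 0,"ay": 0,"az": 0},{"fingers": -0.6,"tx": 0,"ty": -0.012,"tz": 0,"ax": 0,"ay": 0,"az": 0},{"fingers": -0.6,"tx": 0,"ty": -0.018,"tz": 0,"ax": 0,"ay": 0,"az": 0},{"fingers": -0.6,"tx": 0,"ty": -0.024,"tz": 0,"ax": 0,"ay": 0,"az": 0},{"fingers": -0.6,"tx": 0,"ty": -0.029,"tz": 0,"ax": 0,"ay": 0,"az": 0}]}}

```text
time_s: 29.62
tcp_pos: [0.4923, 0.2361, 0.0325]
ee_rot: [[-0.0, -0.98, -0.201], [0.0, -0.201, 0.98], [-1.0, 0.0, 0.0]]
wrist_force: [-4.3, -0.7, 2.9]
gripper_width: 0.797
```

```bash
python3 - <<'E'
from h import *
viewer.capture('scene');s=r.sense();d=np.array(s['tcp_pos'])-np.array([.507,.1408,0]);print(d@E,d@N,d[2],s['gripper_width'],s['wrist_force']);turn()
p=cap('wrist');tray(p);tray(cap('top'))
E
```

```text
0.005519872660924765 0.0965373318922878 0.03241161909556817 0.799429212375794 [-1.31183665 -0.85476609  1.00719434]
turn [0.0006 0.0001 0.0003]
tray bbox (212, 137, 272, 143)
[0.4889 0.2053] [0.1176 0.0671] 11.61 dock frame x,y -0.005 0.0667
tray bbox (204, 220, 28, 53)
[0.492  0.1947] [0.116  0.0454] 11.96 dock frame x,y -0.004 0.0557
```

Call:
{"op": "play_rows", "data": {"commands": [{"fingers": -0.6,"tx": 0,"ty": 0.004,"tz": 0,"ax": 0,"ay": 0,"az": 0},{"fingers": -0.6,"tx": -0.04,"ty": 0.004,"tz": 0,"ax": 0,"ay": 0,"az": 0},{"fingers": -0.6,"tx": -0.08,"ty": 0.006,"tz": 0,"ax": 0,"ay": 0,"az": 0},{"fingers": -1,"tx": -0.08,"ty": 0.011,"tz": 0.055,"ax": 0,"ay": 0,"az": 0},{"fingers": -1,"tx": -0.08,"ty": 0.011,"tz": 0.11,"ax": 0,"ay": 0,"az": 0}]}}

```text
time_s: 30.18
tcp_pos: [0.4681, 0.3157, 0.0944]
ee_rot: [[0.003, -0.98, -0.198], [0.004, -0.198, 0.98], [-1.0, -0.004, 0.003]]
wrist_force: [0.2, -0.6, -0.2]
gripper_width: 0.88
```

Call:
{"op": "play_rows", "data": {"commands": [{"fingers": -1,"tx": 0,"ty": 0,"tz": 0.008,"ax": 0,"ay": 0,"az": 0},{"fingers": -1,"tx": 0.03,"ty": 0,"tz": 0.008,"ax": 0,"ay": 0,"az": 0},{"fingers": -1,"tx": 0.075,"ty": 0,"tz": 0.008,"ax": 0,"ay": 0,"az": 0},{"fingers": -1,"tx": 0.08,"ty": 0,"tz": 0.008,"ax": 0,"ay": 0,"az": 0},{"fingers": -1,"tx": 0.08,"ty": 0,"tz": 0.008,"ax": 0,"ay": 0,"az": 0}]}}

```text
time_s: 30.6
tcp_pos: [0.4649, 0.3198, 0.0299]
ee_rot: [[-0.004, -0.979, -0.202], [-0.004, -0.202, 0.979], [-1.0, 0.004, -0.004]]
wrist_force: [-0.2, 0.0, 0.2]
gripper_width: 0.996
```

```bash
python3 - <<'E'
from h import *
viewer.capture('scene');s=r.sense();d=np.array(s['tcp_pos'])-np.array([.507,.1408,0]);print(d@E,d@N,d[2],s['gripper_width'],s['wrist_force']);turn()
p=cap('wrist');tray(p);tray(cap('top'))
E
```

```text
-0.004152451286697854 0.18462865881963147 0.03168599592798879 0.9983213638679568 [1.05377618 0.29561409 0.36770386]
turn [ 0.0008 -0.0004 -0.0003]
tray bbox (176, 0, 301, 212)
[0.4798 0.2486] [0.1174 0.0862] 11.66 dock frame x,y -0.0052 0.111
tray bbox (172, 220, 60, 60)
[0.4845 0.2312] [0.1164 0.1199] 11.59 dock frame x,y -0.0041 0.093
```

Call:
{"op": "play_rows", "data": {"commands": [{"fingers": -1,"tx": 0,"ty": 0,"tz": -0.018,"ax": 0.0008,"ay": 0,"az": 0},{"fingers": -1,"tx": 0,"ty": 0,"tz": -0.03,"ax": 0.0008,"ay": 0,"az": 0},{"fingers": -1,"tx": 0,"ty": 0,"tz": -0.042,"ax": 0.0008,"ay": 0,"az": 0},{"fingers": -1,"tx": 0,"ty": 0,"tz": -0.052,"ax": 0.0008,"ay": 0,"az": 0},{"fingers": -1,"tx": 0,"ty": 0,"tz": -0.06,"ax": 0.0008,"ay": 0,"az": 0}]}}

```text
time_s: 31.17
tcp_pos: [0.4763, 0.2772, 0.0331]
ee_rot: [[0.003, -0.98, -0.199], [0.003, -0.199, 0.98], [-1.0, -0.003, 0.002]]
wrist_force: [-1.0, 3.9, 3.2]
gripper_width: 1.001
```

Call:
{"op": "play_rows", "data": {"commands": [{"fingers": -1,"tx": 0,"ty": 0,"tz": -0.002,"ax": 0,"ay": 0,"az": 0},{"fingers": -1,"tx": 0,"ty": 0,"tz": -0.004,"ax": 0,"ay": 0,"az": 0},{"fingers": -1,"tx": 0,"ty": 0,"tz": -0.006,"ax": 0,"ay": 0,"az": 0},{"fingers": -1,"tx": 0,"ty": 0,"tz": -0.006,"ax": 0,"ay": 0,"az": 0}]}}

```text
time_s: 31.5
tcp_pos: [0.4763, 0.2729, 0.032]
ee_rot: [[0.0, -0.98, -0.199], [0.0, -0.199, 0.98], [-1.0, -0.001, 0.0]]
wrist_force: [0.4, 3.0, 1.4]
gripper_width: 0.999
```

```bash
python3 - <<'E'
from h import *
viewer.capture('scene');s=r.sense();d=np.array(s['tcp_pos'])-np.array([.507,.1408,0]);print(d@E,d@N,d[2],s['wrist_force']);turn()
p=cap('wrist');tray(p);p=cap('top');tray(p)
cv2.imwrite('pics/t13.png',cv2.resize(p['image'][190:300,160:310,::-1],None,fx=5,fy=5,interpolation=2))
E
```

```text
-0.003815800258456881 0.13555549386130503 0.03186314121876406 [1.43578505 2.43746463 1.71764036]
turn [ 0.     -0.      0.0001]
tray bbox (178, 0, 300, 249)
[0.4874 0.2093] [0.1174 0.1042] 11.5 dock frame x,y -0.0056 0.0709
tray bbox (186, 218, 58, 59)
[0.4904 0.1998] [0.1166 0.1161] 11.51 dock frame x,y -0.0046 0.0611
```

View pics/t13.png

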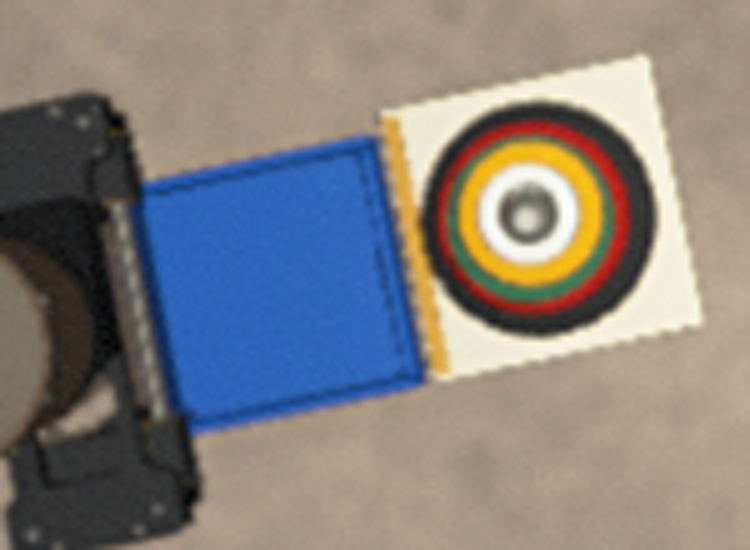

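Call:
{"op": "play_rows", "data": {"commands": [{"fingers": -1,"tx": 0,"ty": 0,"tz": -0.0015,"ax": 0,"ay": 0,"az": 0},{"fingers": -1,"tx": 0,"ty": 0,"tz": -0.003,"ax": 0,"ay": 0,"az": 0},{"fingers": -1,"tx": 0,"ty": 0,"tz": -0.0045,"ax": 0,"ay": 0,"az": 0},{"fingers": -1,"tx": 0,"ty": 0,"tz": -0.0045,"ax": 0,"ay": 0,"az": 0}]}}

```text
time_s: 31.98
tcp_pos: [0.4765, 0.269, 0.0317]
ee_rot: [[-0.001, -0.98, -0.199], [-0.001, -0.199, 0.98], [-1.0, 0.001, -0.001]]
wrist_force: [0.4, 3.7, 0.6]
gripper_width: 1.001
```

Call:
{"op": "play_rows", "data": {"commands": [{"fingers": -1,"tx": 0,"ty": 0,"tz": -0.001,"ax": 0,"ay": 0,"az": 0},{"fingers": -1,"tx": 0,"ty": 0,"tz": -0.002,"ax": 0,"ay": 0,"az": 0},{"fingers": -1,"tx": 0,"ty": 0,"tz": -0.002,"ax": 0,"ay": 0,"az": 0}]}}

```text
time_s: 32.23
tcp_pos: [0.4766, 0.2686, 0.0317]
ee_rot: [[-0.0, -0.98, -0.199], [0.001, -0.199, 0.98], [-1.0, 0.0, 0.001]]
wrist_force: [-2.7, 6.4, 0.4]
gripper_width: 1.0
```

```bash
python3 - <<'E'
from h import *
s=r.sense();d=np.array(s['tcp_pos'])-np.array([.507,.1408,0]);print(d@E,d@N,d[2],s['wrist_force'],s['moment']);turn()
tray(cap('top'))
E
```

```text
-0.0043393902011986596 0.1313270533045805 0.0317321168043896 [-2.68380624  6.44315699  0.36419717] [1.77237609 0.81145645 0.00899071]
turn [-0.0002  0.0003 -0.0001]
tray bbox (188, 218, 58, 58)
[0.4905 0.1962] [0.1163 0.1141] 11.5 dock frame x,y -0.0052 0.0575
```

Call:
{"op": "play_rows", "data": {"commands": [{"fingers": -1,"tx": 0,"ty": 0,"tz": -0.001,"ax": 0,"ay": 0,"az": 0},{"fingers": -1,"tx": 0,"ty": 0,"tz": -0.002,"ax": 0,"ay": 0,"az": 0},{"fingers": -1,"tx": 0,"ty": 0,"tz": -0.002,"ax": 0,"ay": 0,"az": 0}]}}

```text
time_s: 32.53
tcp_pos: [0.4766, 0.2685, 0.0318]
ee_rot: [[-0.0, -0.98, -0.199], [0.003, -0.199, 0.98], [-1.0, -0.001, 0.003]]
wrist_force: [-5.5, 10.6, 0.3]
gripper_width: 1.002
```

TCP no longer advances and the force rises to 12 N: firm contact. Back off and check.

Call:
{"op": "play_rows", "data": {"commands": [{"fingers": -1,"tx": 0,"ty": 0,"tz": 0.01,"ax": 0,"ay": 0,"az": 0},{"fingers": -1,"tx": 0,"ty": 0,"tz": 0.04,"ax": 0,"ay": 0,"az": 0},{"fingers": -1,"tx": -0.04,"ty": 0,"tz": 0.06,"ax": 0,"ay": 0,"az": 0},{"fingers": -1,"tx": -0.09,"ty": 0,"tz": 0.06,"ax": 0,"ay": 0,"az": 0},{"fingers": -1,"tx": -0.14,"ty": 0,"tz": 0.06,"ax": 0,"ay": 0,"az": 0}]}}

```text
time_s: 32.95
tcp_pos: [0.467, 0.3096, 0.1365]
ee_rot: [[-0.004, -0.98, -0.2], [-0.005, -0.2, 0.98], [-1.0, 0.005, -0.004]]
wrist_force: [-0.2, -0.1, 0.1]
gripper_width: 1.001
```

Call:
{"op": "play_rows", "data": {"commands": [{"fingers": -1,"tx": -0.05,"ty": 0,"tz": -0.0,"ax": 0,"ay": 0,"az": 0},{"fingers": -1,"tx": -0.1,"ty": 0,"tz": 0.0,"ax": 0,"ay": 0,"az": 0},{"fingers": -1,"tx": -0.1,"ty": 0,"tz": 0,"ax": 0,"ay": 0,"az": 0},{"fingers": -1,"tx": -0.1,"ty": 0,"tz": 0,"ax": 0,"ay": 0,"az": 0}]}}

```text
time_s: 33.28
tcp_pos: [0.4686, 0.3104, 0.214]
ee_rot: [[0.002, -0.98, -0.198], [0.002, -0.198, 0.98], [-1.0, -0.002, 0.002]]
wrist_force: [-1.0, 0.6, -1.0]
gripper_width: 0.998
```

```bash
python3 - <<'E'
from h import *
viewer.capture('scene');p=cap('wrist');tray(p);save(p,'w14')
q=cap('top');tray(q)
hsv=cv2.cvtColor(p['image'],cv2.COLOR_RGB2HSV);m=cv2.inRange(hsv,(15,0,140),(35,110,255));m[250:]=0
c=max(cv2.findContours(m,0,1)[0],key=cv2.contourArea)
print('plinth white',cv2.boundingRect(c),cv2.minAreaRect(ray(p,cv2.convexHull(c).reshape(-1,2),.012)[:,:2].astype('float32')))
for k in ['jug','tin','bowl']:
    for o in spotter.silhouettes(k,q)[:1]: print(k,o['score'],np.round(o['uv']),circ(q,o['region'],0))
print(r.sense()['tcp_pos'],r.sense()['wrist_force'])
E
```

```text
tray bbox (256, 0, 137, 131)
[0.4884 0.2024] [0.1181 0.1112] 11.51 dock frame x,y -0.006 0.064
tray bbox (186, 218, 60, 59)
[0.4903 0.198 ] [0.1166 0.1178] 11.5 dock frame x,y -0.0051 0.0593
plinth white (440, 128, 16, 21) ((0.35519105195999146, 0.24131156504154205), (0.01411537267267704, 0.019653093069791794), 9.126922607421875)
jug 0.98 [224. 120.] (array([0.79751879, 0.20322779]), 0.15473417937755585)
tin 0.89 [293. 122.] (array([0.79267728, 0.00754966]), 0.09331275522708893)
bowl 0.9 [441. 136.] (array([ 0.75191581, -0.34098941]), 0.11599988490343094)
[0.46785677 0.30989672 0.21016424] [-0.77190114  0.11857238  0.03666007]
```

View pics/w14.png

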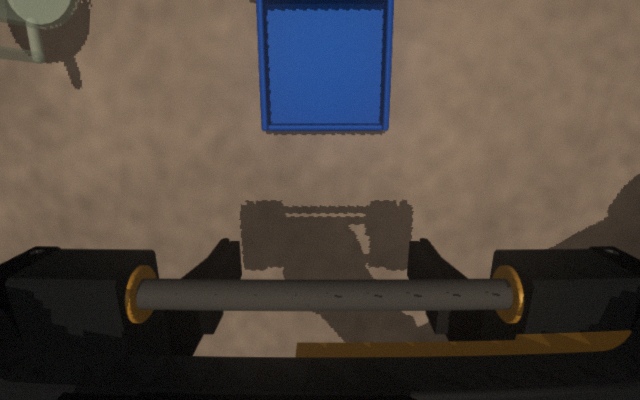

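```bash
python3 - <<'E'
from h import *
p=cap('top');q=cap('scene')
a=cv2.resize(p['image'][195:285,180:310,::-1],None,fx=6,fy=6,interpolation=2)[:540,:400]
a=cv2.resize(p['image'][200:280,230:290,::-1],(400,533),interpolation=2)
u=proj(q,[[.51,.13,.03]])[0].astype(int)
b=cv2.resize(q['image'][u[1]-40:u[1]+40,u[0]-30:u[0]+30,::-1],(400,533),interpolation=2)
cv2.imwrite('pics/f15.png',np.hstack([a,b]))
# distance tray near edge / plinth along N in top picture
tray(p)
E
```

```text
tray bbox (186, 218, 60, 59)
[0.4903 0.198 ] [0.1166 0.1178] 11.5 dock frame x,y -0.0051 0.0593
```

View pics/f15.png

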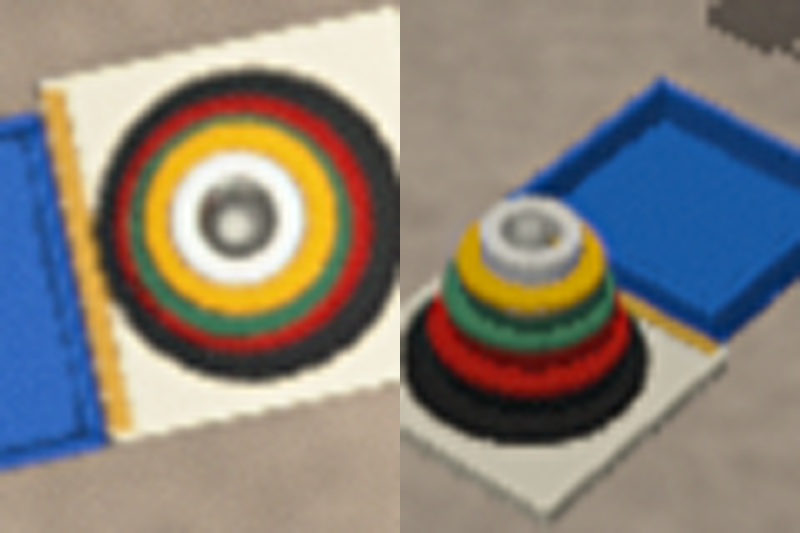

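```bash
python3 -c "
from h import *
print(job.finish_job())"
```

```text
the job is handed in; nothing more can be done
None
```

The job is handed in at about 34 s of the 210 s allowed. `finish_job` reported no verdict, so what follows rests on my own last checks.

**Plates:** Four plates were present: black 112, red 88, green 76 and yellow 64. They went down the post in that order. While lowering the yellow plate, it touched the post about 3 mm off centre, with 5 N sideways. I re-centred before releasing, and the force dropped to nothing. After each release the flange was seen at its home height and within about 2 mm of the post axis. The green one measured 73.4 mm instead of 76, because of the colour threshold. In the last top and scene pictures the stack is concentric and level.

**Tray:** My first push slid the tray to 19 mm off centre, so I shifted it back with the fingers inside it. I then pushed it against the brass-edged side until the tool stopped advancing at about 12 N. The last top-camera check, in the dock frame:

| Measure | Reading | Target |
|---|---|---|
| x | about -5 mm | within ±20 mm |
| y | 59.3 mm | 56 to 63.5 mm |
| Yaw | equal to the stand's | within 2° |

No gap shows along the side. The wrist camera gave y = 64 mm, but the tray was cut off in that picture, so I did not count it.

**Other things:** The jug, tin and bowl were still within about 3 mm of where they started, and the arm is clear of everything.

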